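# Find the tile ruler's balance point on the rack edge and mark it with the finger grip

### The job

Lay the metal tile ruler flat and squarely across the thin top edge of the tile rack and slide it along, without pressing hard on the edge, until it stays balanced level on the edge alone when you let go. Then mark that balance point, where the finger grip will be glued: set the little saddle-shaped grip gently over the ruler, seated right down on it directly above the edge, and leave ruler and grip balanced there. Leave the coaster, dice and tiles where they are.

Things in the scene. Friction and masses are not known exactly. Their poses are not given: they have to be found in the camera images.
- ruler: Loose mahjong tile ruler, 300 mm long: an aluminium bar 24 mm wide (y), 14 mm thick (z), x from -150 to 100 mm, 0.23 kg, with a chip box on its +x end. Origin: underside, middle of the 300 mm and of the width; x along it towards the box, z up. Its balance point is unknown, 2 mm short of the middle to 46 mm from it towards the box. Let go on the rack edge, it stays level only if balanced over that 5 mm edge.
- chip_box: Shut black plastic chip box fixed on the ruler's end: 50 mm long (x), 30 mm wide, 24 mm tall, underside flush with the bar's. It holds an unknown number of chips: 0.04 to 0.2 kg in all. Origin: centre of its underside, 125 mm from the ruler's origin; axes as the ruler's.
- rack: Dark wooden tile rack, fixed: a ledge 260 mm long (x), 60 mm wide (y), 10 mm thick, with an upright along its middle, 12 mm thick, bevelled at the top to a thin flat edge 5 mm wide, 48 mm above the table, as long as the rack; a cheek 32 mm high closes each end. Origin: centre of its underside; x along the edge, z up.
- grip: Loose white plastic saddle, about 30 g, standing on two legs 10 mm high, 24 mm long (x), 4 mm thick, with a 28 mm gap between them (in y), joined by a plate 36 mm wide, 5 mm thick; on it a fin to hold it by, 24 mm long (x), 12 mm thick (y), 24 mm tall; 39 mm tall in all. It straddles the ruler's bar with x along the ruler, either way round. Origin: centre, level with the feet; z up.
- rack_edge (a point): Middle of the rack's thin top edge (48 mm above the table); x along the edge, y across it.
- grip_seat (a point): Centre of the grip's plate underside, 10 mm above its feet; seated, it rests on the ruler's top, 14 mm above the ruler's underside, and the feet hang 4 mm above it.
- coaster: Round steel coaster, 96 mm across, 6 mm thick, lying loose (to be left alone). Origin: centre of its underside.
- die1: Amber acrylic die, 20 mm (to be left alone). Origin: centre of its underside.
- die2: The other amber acrylic die, 20 mm (to be left alone).
- tile1: White melamine tile face down, 38 x 30 mm, 22 mm thick, one end of a row of four (to be left alone). Origin: centre of its underside.
- tile2: Second tile of the row (to be left alone).
- tile3: Third tile of the row (to be left alone).
- tile4: Fourth tile, other end of the row (to be left alone).
Not all that is in view belongs to the job. Leave any pink or yellow look-alike of the grip alone.

How it is judged (in metres and radians):
On the way:
1. the ruler lies across the rack's edge, balanced level on it and let go, before the grip is on it (angle between ruler's own z axis and vertical below 0.06 rad and height (world z) of ruler between 0.044 and 0.052 m and contact force between ruler and rack above 1 N and contact force between ruler and the fingers below 0.05 N and contact force between ruler and grip below 0.02 N and angle between the x axis of ruler and the y axis of rack, either way round below 0.3 rad and linear speed of ruler below 0.02 m/s), for 0.4 s.
At the end, for the whole second after the job is handed in: The ruler rests level (within 3.4 degrees) and still on the rack's edge alone, right side up and square across the edge within 17 degrees; the grip straddles it, seated on its top (within 2.5 mm), its middle within 5 mm of the centre line of the edge; both released (angle between ruler's own z axis and vertical below 0.06 rad and height (world z) of ruler between 0.044 and 0.052 m and contact force between ruler and rack above 1 N and angle between the x axis of ruler and the y axis of rack, either way round below 0.3 rad and linear speed of each of ruler, grip below 0.02 m/s and z of grip_seat in the frame of ruler between 0.0115 and 0.0165 m and y of grip_seat in the frame of ruler between -0.005 and 0.005 m and angle between grip's own z axis and vertical below 0.12 rad and angle between the x axis of grip and the x axis of ruler, either way round below 0.25 rad and y of grip_seat in the frame of rack between -0.005 and 0.005 m); the robot touches nothing.
It fails at once if the ruler is pressed on the rack's edge with more than 25 N (contact force between ruler and rack above 25 N).
It fails at once if the grip is pressed on the ruler with more than 12 N (contact force between grip and ruler above 12 N).
It fails at once if the coaster, a die or a tile is moved by more than 15 mm (distance of any of coaster, die1, die2, tile1, tile2, tile3, tile4 from where it was at the start of the episode above 0.015 m).
It also fails if it takes over 72 s, if anything falls off the work surface, if the arm or the gripper's body presses on something with over 40 N, if the wrist force passes 120 N, or if a joint passes its speed limit or range.

### The arm

A 6-joint arm with a two-finger parallel gripper is mounted at the origin on the work surface. World frame = base frame: x ahead of the robot, y to its left, z up, the work surface at z = 0. Lengths are in m, angles in degrees, forces in N, time in s.
With the tool pointing down it reaches from about 0.4 to 0.825 m from the base axis. Payload 7 kg.
Tool frame: the origin (TCP) lies on the centre line of the jaws, within the pads' length; the fingertips stand 17 mm ahead of it and the grasp point (between the pads) lies 2 mm behind it; y points along the fingers, z is the direction in which the jaws open and shut, and the axes are right-handed (so a half turn about y gives the same grasp; the last joint's range is limited). The gripper opens to 88 mm and grips with 3 to 60 N. Pads are 19 mm wide; open, the fingers measure 130 mm over their backs; the gripper's body (78 mm by 193 mm) begins 47 mm behind the grasp point.
Start: joints at [-59.009, 20.546, 0.682, 0, -70.136, -16.507], TCP at [0.169, -0.654, 0.244] pointing down, gripper open.
Joint ranges: [-176.03, 176.03], [-82.01, 121.73], [-58.28, 71.71], [-173.87, 95.51], [-174.79, -0.11], [-173.66, 173.66]. Speed limits (degrees/s): [136.94, 136.94, 172.46, 180, 180, 180].

### API

Orientations are given as [roll, pitch, yaw] about the fixed x, y, z axes, in that order (R = Rz(yaw) Ry(pitch) Rx(roll)).
In Python, from plant import r, capture, camera_info gives the robot as it stands. The module is installed in compiled form; this text tells all that it offers.
- The arm moves only by the tool apply_moves, never from a script. Its argument "deltas" is a list of rows, each an object of numbers: "tx", "ty", "tz": the shift along the tool's x, y, z in m; "turn": the turn about the tool's y in rad; "gripper": the finger opening in m, from 0 to 0.0876. A call has 1 to 5 rows; each row is the pose to reach, as a shift and turn from the pose commanded when the call began, along the tool's axes at that moment; what a row does not reach only later rows make up. A row lasts 1/10 s, in which the tool goes at most 50 mm and 8.59 degrees, less where a joint would pass 70% of its speed; a pose out of reach is approached as far as the arm can. A call with a gripper value outside its range is refused whole. The fingers move at their own pace and stop on an object; "newtons" is the grip in N (left out, the last holds). Time passes only in rows, so rows that repeat a pose let the fingers close. It gives the time, the measured TCP pose, the force and the opening at its end, in the units of the state.
- r.get_state(): the state, without advancing time (a new reading comes with each control period).
- capture(name): name is "scene" or "side" or "wrist"; returns (picture, depth): 420x560x3 uint8, red, green, blue; 420x560 float32, m along the optical axis (not along the pixel's ray), 0 where there is no reading.
- camera_info(name): a dict with "K" (3x3 intrinsics, pixels), "k1" (the pictures are not rectified: a ray, as slopes to the right and down, at radius r is drawn at 1 + k1 r^2 times it, then the intrinsics apply), "eye" and "orientation" of the camera in the world; the wrist camera has in their place "tool_from_camera" (4x4, takes a point from camera to tool coordinates, whose origin is the TCP and whose axes are the tool frame's). Camera axes: x right, y up, looking along -z (the intrinsics and any distortion apply to the point x, -y, -z); pixel columns grow to the right and rows downward; lengths in m; the calibration is good to about 2 mm. A picture is of the moment at which its call begins: read the wrist's pose just before it. camera_info takes no time and is no camera call.
- r.close_job(): hands the job in, once; it reports no verdict.
The state is a dict: "time_s": time; "joints": joint angles; "qd": joint speeds; "joint_torque": joint torques, N m; "tcp_pos": TCP position; "eef_rot": TCP orientation; "contact_force": force on the tool from outside, world axes, zero at the start; "moment": the same for the moment, N m; "gripper_width": finger opening in m.
Only numpy, scipy, OpenCV 4.12 (cv2) and the standard library are available. Lean on these libraries where they do the work, as an engineer would, in place of code of your own. Each camera call takes 0.05 s, during which the arm holds its last target.

## Working session

There is one attempt and no reset: what is moved stays moved. The work goes in short steps, Python scripts to look and compute and a tool call to move; the robot and the scene stay as the last step left them, time stands still between calls to the robot, and variables do not carry over. Pictures are saved under pics/ and viewed, and the job is handed in when it is done.

Besides the shell and the picture viewer there is one more tool, called as a command line: name --argument value ..., lists and objects as JSON in quotes. apply_moves: Moves the arm, as the interface text tells. Its arguments: {"type":"object","properties":{"deltas":{"type":"array","items":{"type":"object","properties":{"tx":{"type":"number"},"ty":{"type":"number"},"tz":{"type":"number"},"turn":{"type":"number"},"gripper":{"type":"number"}}}},"newtons":{"type":"number"}},"required":["deltas"]}

```bash
mkdir -p pics; ls
cat > h.py <<'E'
import numpy as np, cv2
from plant import r, capture, camera_info
from scipy.spatial.transform import Rotation as R
def save(n,im): cv2.imwrite('pics/'+n+'.png', cv2.cvtColor(im,cv2.COLOR_RGB2BGR))
def campose(name,st=None):
    ci=camera_info(name)
    if 'eye' in ci:
        return ci,None
    return ci,None
E
python3 - <<'E'
from h import *
for n in ['scene','side','wrist']: print(n,camera_info(n))
s=r.get_state(); print(s)
for n in ['scene','side','wrist']:
    im,d=capture(n); save(n+'0',im); np.save('pics/'+n+'0.npy',d)
E
```

```text
pics
scene {'K': array([[539.34962849,   0.        , 281.42094015],
       [  0.        , 539.34962849, 206.01926294],
       [  0.        ,   0.        ,   1.        ]]), 'k1': -0.04017871452588488, 'eye': array([ 1.4463942 , -0.24392861,  0.79023748]), 'orientation': array([50.70588293, -1.23433532, 77.22337871])}
side {'K': array([[525.09506157,   0.        , 283.06179641],
       [  0.        , 525.09506157, 205.63986714],
       [  0.        ,   0.        ,   1.        ]]), 'k1': -0.05612233640399072, 'eye': array([0.44626944, 0.9569209 , 0.68901155]), 'orientation': array([  58.30476282,   -0.52377457, -171.44342933])}
wrist {'K': array([[307.30109523,   0.        , 281.16510631],
       [  0.        , 307.30109523, 213.2966474 ],
       [  0.        ,   0.        ,   1.        ]]), 'k1': -0.024743348780268144, 'tool_from_camera': array([[ 4.85939335e-04, -9.67320467e-01, -2.53556458e-01,
        -6.83792404e-02],
       [ 1.72940206e-04,  2.53556566e-01, -9.67320546e-01,
        -1.40124719e-01],
       [ 9.99999867e-01,  4.26208997e-04,  2.90501710e-04,
        -3.14687121e-04],
       [ 0.00000000e+00,  0.00000000e+00,  0.00000000e+00,
         1.00000000e+00]])}
{'time_s': 0.0, 'joints': array([-5.90092878e+01,  2.05904640e+01,  6.35739332e-01, -1.94246254e-02,
       -7.01366150e+01, -1.65071794e+01]), 'qd': array([-0.04123492, -0.03098572,  0.0730781 , -0.01958664,  0.08350898,
        0.03320292]), 'joint_torque': array([-4.18003274e-04, -5.82716525e+01,  2.93052506e+01,  6.99727044e+00,
        6.98545278e-03, -1.88494473e-04]), 'tcp_pos': array([ 0.16868546, -0.65311941,  0.24265075]), 'eef_rot': array([-8.99072361e+01,  8.44724700e-03,  1.44769250e+01]), 'contact_force': array([ 0.09634977,  1.00656255, -0.14722725]), 'moment': array([-0.01956432, -0.03714829, -0.03242807]), 'gripper_width': 0.08777927509811433}
```

View pics/scene0.png

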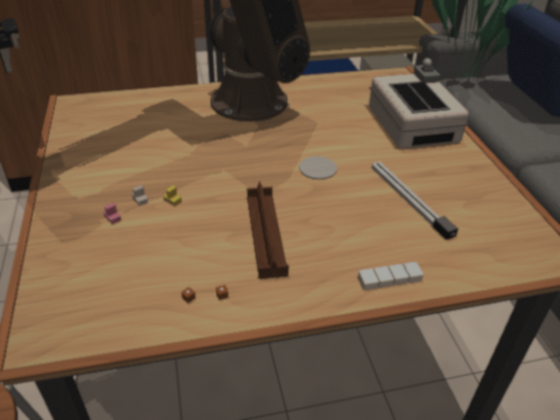

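View pics/side0.png

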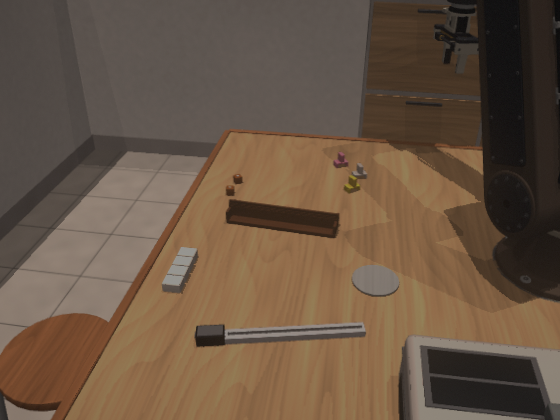

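View pics/wrist0.png

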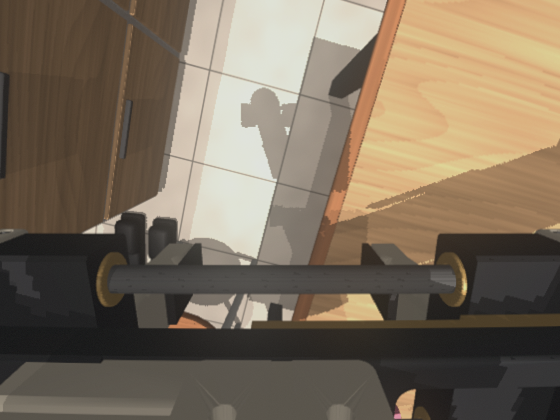

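The scene camera shows the ruler from (377,167) to its box at (447,228), and the rack at (266,230). The possible grips are pink (112,213), white (140,195) and yellow (172,195), so I'm taking the white one. The dice are at (188,294) and (222,291), the tiles at about (390,275) and the coaster at (318,168).

```bash
cat >> h.py <<'E'
def cam_T(name,st=None):
    ci=camera_info(name)
    if 'eye' in ci:
        T=np.eye(4); T[:3,:3]=R.from_euler('xyz',ci['orientation'],degrees=True).as_matrix(); T[:3,3]=ci['eye']
    else:
        W=np.eye(4); W[:3,:3]=R.from_euler('xyz',st['eef_rot'],degrees=True).as_matrix(); W[:3,3]=st['tcp_pos']
        T=W@ci['tool_from_camera']
    return ci,T
def cloud(name,d,st=None):
    ci,T=cam_T(name,st)
    h,w=d.shape; u,v=np.meshgrid(np.arange(w),np.arange(h))
    D=np.array([ci['k1'],0,0,0,0],float)
    p=cv2.undistortPoints(np.stack([u,v],-1).reshape(-1,1,2).astype(float),ci['K'],D).reshape(h,w,2)
    P=np.stack([p[...,0]*d,-p[...,1]*d,-d],-1)
    return P@T[:3,:3].T+T[:3,3]
def proj(name,X,st=None):
    ci,T=cam_T(name,st); X=np.atleast_2d(X)
    c=(X-T[:3,3])@T[:3,:3]
    c=c*[1,-1,-1]
    q,_=cv2.projectPoints(c.reshape(-1,1,3),np.zeros(3),np.zeros(3),ci['K'],np.array([ci['k1'],0,0,0,0],float))
    return q.reshape(-1,2)
E
cat > a.py <<'E'
from h import *
for n in ['scene','side']:
    d=np.load(f'pics/{n}0.npy'); P=cloud(n,d)
    im=cv2.cvtColor(cv2.imread(f'pics/{n}0.png'),cv2.COLOR_BGR2RGB)
    z=P[...,2]; ok=(d>0)&(P[...,0]>0.25)&(P[...,0]<1.05)&(np.abs(P[...,1])<.75)
    f=ok&(np.abs(z)<.004); print(n,'table z med',np.median(z[f]),f.sum())
    m=(ok&(z>.006)&(z<.08)).astype(np.uint8)
    k,l,s,c=cv2.connectedComponentsWithStats(m)
    for i in range(1,k):
        if s[i,4]<25: continue
        q=P[l==i]; (cx,cy),sz,an=cv2.minAreaRect((q[:,:2]*1000).astype(np.float32))
        print(np.round(c[i]),s[i,4],'ctr',np.round(q[:,:2].mean(0),3),'rect',round(cx),round(cy),np.round(sz),round(an,1),'zmax',np.round(np.percentile(q[:,2],[50,95,99]),3),im[l==i].mean(0).astype(int))
E
python3 a.py
python3 - <<'E'
import cv2
a=cv2.imread('pics/scene0.png');b=cv2.imread('pics/side0.png')
x=cv2.resize(a[170:240,90:200],None,fx=7,fy=7)
cv2.imwrite('pics/crop_a.png',x)
cv2.imwrite('pics/crop_b.png',cv2.resize(b[140:350,180:380],None,fx=2.8,fy=2.8))
E
```

```text
scene table z med -0.0006840331050108617 86202
[425. 132.] 1809 ctr [0.331 0.418] rect 331 425 [211.  86.] 66.3 zmax [0.045 0.076 0.08 ] [65 58 53]
[418. 203.] 1084 ctr [0.572 0.294] rect 543 292 [302.  36.] 12.4 zmax [0.013 0.025 0.027] [106 101  95]
[266. 233.] 2405 ctr [ 0.607 -0.071] rect 597 -69 [ 60. 264.] 85.3 zmax [0.01  0.046 0.048] [70 46 32]
[139. 195.] 189 ctr [ 0.429 -0.332] rect 424 -333 [39. 25.] 22.9 zmax [0.019 0.038 0.039] [114 101  90]
[172. 195.] 193 ctr [ 0.445 -0.258] rect 440 -260 [40. 26.] 40.6 zmax [0.017 0.038 0.039] [121 104  47]
[112. 212.] 202 ctr [ 0.483 -0.392] rect 478 -393 [38. 24.] 32.2 zmax [0.019 0.038 0.04 ] [119  73  77]
[390. 274.] 1139 ctr [0.78  0.144] rect 776 147 [ 42. 126.] 0.3 zmax [0.021 0.023 0.024] [146 142 134]
[221. 291.] 133 ctr [ 0.753 -0.186] rect 751 -186 [23. 20.] 10.5 zmax [0.018 0.022 0.022] [106  70  46]
[188. 294.] 145 ctr [ 0.748 -0.25 ] rect 745 -249 [24. 21.] 36.6 zmax [0.018 0.022 0.023] [104  69  45]
side table z med -0.0004901529248213521 72133
[340. 159.] 109 ctr [ 0.478 -0.388] rect 476 -390 [36. 29.] 34.2 zmax [0.017 0.039 0.04 ] [107  64  67]
[355. 177.] 268 ctr [ 0.434 -0.287] rect 432 -291 [111.  41.] 79.0 zmax [0.018 0.039 0.04 ] [107  89  57]
[238. 178.] 65 ctr [ 0.743 -0.244] rect 746 -247 [23. 29.] 57.2 zmax [0.016 0.021 0.022] [90 59 38]
[230. 189.] 70 ctr [ 0.749 -0.182] rect 750 -183 [19. 29.] 0.4 zmax [0.017 0.021 0.022] [96 63 40]
[283. 217.] 2534 ctr [ 0.595 -0.059] rect 596 -67 [ 66. 261.] 84.8 zmax [0.023 0.047 0.049] [60 41 28]
[180. 269.] 901 ctr [0.772 0.158] rect 775 150 [ 39. 129.] 0.1 zmax [0.021 0.023 0.024] [130 125 118]
[274. 332.] 2271 ctr [0.555 0.298] rect 545 294 [302.  33.] 12.8 zmax [0.013 0.024 0.025] [101  93  87]
[403. 389.] 511 ctr [0.341 0.419] rect 341 417 [149.   4.] 89.6 zmax [0.05  0.077 0.079] [59 50 44]
```

View pics/crop_a.png

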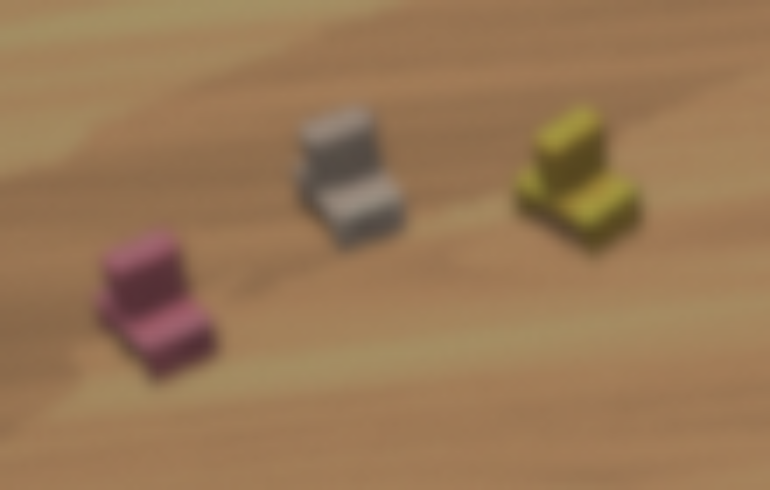

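View pics/crop_b.png

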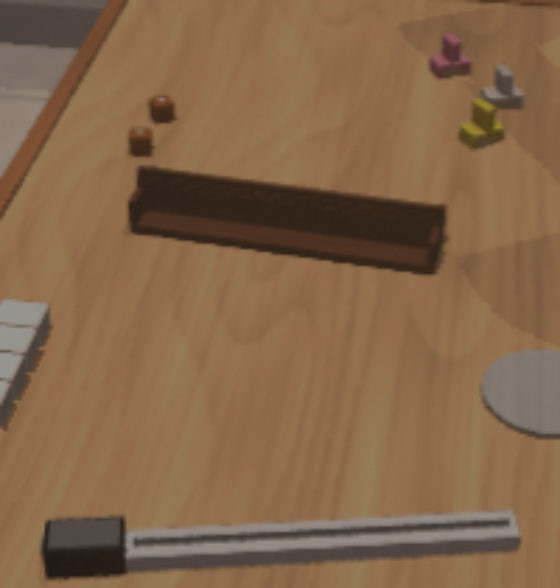

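```bash
cat > b.py <<'E'
from h import *
for n in ['scene','side']:
    d=np.load(f'pics/{n}0.npy'); P=cloud(n,d); z=P[...,2]
    im=cv2.imread(f'pics/{n}0.png').astype(int)
    def sel(x0,x1,y0,y1,z0,z1): return P[(d>0)&(P[...,0]>x0)&(P[...,0]<x1)&(P[...,1]>y0)&(P[...,1]<y1)&(z>z0)&(z<z1)]
    def line(q):
        vx,vy,x,y=cv2.fitLine(q[:,:2].astype(np.float32),cv2.DIST_HUBER,0,1e-3,1e-3).ravel()
        a=np.array([vx,vy])*np.sign(vx); t=(q[:,:2]-[x,y])@a
        return np.round([x,y],4),'ang',round(np.degrees(np.arctan2(a[1],a[0])),2),'ends',np.round(np.array([x,y])+np.outer(np.percentile(t,[.5,99.5]),a),4).tolist(),len(q)
    q=sel(.45,.75,-.13,0,.0445,.06); print(n,'edge',line(q),np.median(q[:,2]))
    q=sel(.35,.75,.2,.4,.011,.016); print('bar',line(q),np.median(q[:,2]))
    q=sel(.35,.75,.2,.4,.019,.03); print('box',line(q),np.median(q[:,2]), cv2.minAreaRect((q[:,:2]*1000).astype(np.float32)))
    q=sel(.38,.47,-.375,-.295,.033,.045); print('fin',line(q),np.median(q[:,2]), cv2.minAreaRect((q[:,:2]*1000).astype(np.float32)))
    q=sel(.35,.62,.0,.2,.003,.012);
    print('coaster',q[:,:2].mean(0),len(q),np.ptp(q,axis=0), q[:,2].mean())
E
python3 b.py
```

```text
scene edge (array([ 0.6153, -0.0704], dtype=float32), 'ang', np.float32(-4.79), 'ends', [[0.4711, -0.0583], [0.7252, -0.0796]], 170) 0.046436962299323425
bar (array([0.5383, 0.2876], dtype=float32), 'ang', np.float32(12.13), 'ends', [[0.4007, 0.258], [0.6917, 0.3206]], 525) 0.01273706144043485
box (array([0.6714, 0.3161], dtype=float32), 'ang', np.float32(16.33), 'ends', [[0.6426, 0.3076], [0.6909, 0.3218]], 237) 0.0235707446629001 ((665.9595336914062, 317.51373291015625), (50.65886688232422, 33.08910369873047), 12.158206939697266)
fin (array([ 0.4256, -0.3344], dtype=float32), 'ang', np.float32(-68.86), 'ends', [[0.4213, -0.3231], [0.4293, -0.3438]], 40) 0.03686382849266878 ((423.87982177734375, -333.8285827636719), (10.803470611572266, 22.520572662353516), 20.135032653808594)
coaster [0.38814712 0.10780285] 442 [0.26148294 0.15532922 0.00572658] 0.004805481072366413
side edge (array([ 0.6014, -0.0673], dtype=float32), 'ang', np.float32(-4.7), 'ends', [[0.4678, -0.0563], [0.7228, -0.0773]], 255) 0.04696319310564778
bar (array([0.5285, 0.2901], dtype=float32), 'ang', np.float32(14.03), 'ends', [[0.4002, 0.258], [0.6856, 0.3294]], 1452) 0.01298733261929974
box (array([0.6642, 0.3233], dtype=float32), 'ang', np.float32(13.45), 'ends', [[0.6404, 0.3176], [0.6887, 0.3291]], 391) 0.0233227380044031 ((664.9859619140625, 321.2425537109375), (49.932342529296875, 32.80018615722656), 12.40493106842041)
fin (array([ 0.4262, -0.3292], dtype=float32), 'ang', np.float32(-54.67), 'ends', [[0.4191, -0.3193], [0.4318, -0.3372]], 26) 0.036846069078286026 ((423.4903869628906, -329.62530517578125), (13.421799659729004, 22.060073852539062), 34.4817008972168)
coaster [0.38640416 0.11246882] 936 [0.26030062 0.18479379 0.00545701] 0.005151739575344068
```

```bash
cat > g.py <<'E'
import sys
from h import *
# usage: g.py x y z yaw : shift in tool axes from the measured pose
s=r.get_state(); t=np.array([float(v) for v in sys.argv[1:4]]); yaw=float(sys.argv[4])
M=R.from_euler('xyz',s['eef_rot'],degrees=True).as_matrix()
d=M.T@(t-s['tcp_pos']); dy=(yaw-s['eef_rot'][2]+180)%360-180
print('t',round(s['time_s'],2),'tcp',np.round(s['tcp_pos'],4),'rot',np.round(s['eef_rot'],2),'F',np.round(s['contact_force'],2),'M',np.round(s['moment'],3),'w',round(s['gripper_width'],4))
print('tx %.4f ty %.4f tz %.4f turn %.3f'%(*d,-np.radians(dy)), 'yaw now',round(s['eef_rot'][2],1))
E
python3 g.py .5 -.2 .2 12.6; python3 g.py .565 .296 .12 12.6
```

```text
t 0.15 tcp [ 0.1687 -0.6532  0.2428] rot [-8.993e+01  1.000e-02  1.448e+01] F [-0.68  0.59 -0.08] M [-0.    -0.03   0.019] w 0.0876
tx 0.4341 ty 0.0432 tz 0.3559 turn 0.033 yaw now 14.5
t 0.15 tcp [ 0.1687 -0.6532  0.2428] rot [-8.993e+01  1.000e-02  1.448e+01] F [-0.68  0.59 -0.08] M [-0.    -0.03   0.019] w 0.0876
tx 0.6210 ty 0.1238 tz 0.8198 turn 0.033 yaw now 14.5
```

apply_moves --deltas '[{"tx":0.2,"ty":0.02,"tz":0.18,"turn":0.033},{"tx":0.434,"ty":0.04,"tz":0.356,"turn":0.033},{"tx":0.434,"ty":0.04,"tz":0.356,"turn":0.033},{"tx":0.434,"ty":0.04,"tz":0.356,"turn":0.033},{"tx":0.434,"ty":0.04,"tz":0.356,"turn":0.033}]'

```text
invalid input at $.deltas[0]: expected keys tx, ty, tz, turn, gripper
```

apply_moves --deltas '[{"tx":0.187,"ty":0.08,"tz":0.464},{"tx":0.187,"ty":0.08,"tz":0.464},{"tx":0.187,"ty":0.08,"tz":0.464},{"tx":0.187,"ty":0.08,"tz":0.464},{"tx":0.187,"ty":0.08,"tz":0.464}]'

```text
invalid input at $.deltas[0]: expected keys tx, ty, tz, turn, gripper
```

```bash
python3 g.py .565 .296 .12 12.6
```

```text
t 0.15 tcp [ 0.1687 -0.6532  0.2428] rot [-8.993e+01  1.000e-02  1.448e+01] F [-0.68  0.59 -0.08] M [-0.    -0.03   0.019] w 0.0876
tx 0.6210 ty 0.1238 tz 0.8198 turn 0.033 yaw now 14.5
```

apply_moves --deltas '[{"tx":0.434,"ty":0.04,"tz":0.356,"turn":0.033,"gripper":0.06},{"tx":0.434,"ty":0.04,"tz":0.356,"turn":0.033,"gripper":0.06},{"tx":0.434,"ty":0.04,"tz":0.356,"turn":0.033,"gripper":0.06},{"tx":0.434,"ty":0.04,"tz":0.356,"turn":0.033,"gripper":0.06},{"tx":0.434,"ty":0.04,"tz":0.356,"turn":0.033,"gripper":0.06}]'

```text
time_s: 0.65
tcp_pos: [0.3166, -0.4505, 0.2255]
eef_rot: [-90.0, -0.0, 12.6]
contact_force: [1.7, 0.0, 0.8]
gripper_width: 0.0609
```

```bash
python3 g.py .565 .296 .10 12.6
```

```text
t 0.65 tcp [ 0.3166 -0.4505  0.2255] rot [-89.99  -0.    12.57] F [1.73 0.01 0.84] M [-0.01  -0.224  0.023] w 0.0609
tx 0.4049 ty 0.1256 tz 0.6745 turn -0.000 yaw now 12.6
```

apply_moves --deltas '[{"tx":0.405,"ty":0.06,"tz":0.674,"turn":0,"gripper":0.06},{"tx":0.405,"ty":0.06,"tz":0.674,"turn":0,"gripper":0.06},{"tx":0.405,"ty":0.06,"tz":0.674,"turn":0,"gripper":0.06},{"tx":0.405,"ty":0.06,"tz":0.674,"turn":0,"gripper":0.06},{"tx":0.405,"ty":0.06,"tz":0.674,"turn":0,"gripper":0.06}]'

```text
time_s: 1.15
tcp_pos: [0.3947, -0.2138, 0.2068]
eef_rot: [-90.0, -0.0, 12.6]
contact_force: [0.9, 0.3, 0.2]
gripper_width: 0.0598
```

```bash
python3 g.py .565 .296 .10 12.6
```

```text
t 1.15 tcp [ 0.3947 -0.2138  0.2068] rot [-9.001e+01 -3.000e-02  1.258e+01] F [0.91 0.3  0.17] M [-0.009 -0.232 -0.02 ] w 0.0598
tx 0.2772 ty 0.1069 tz 0.4604 turn -0.000 yaw now 12.6
```

apply_moves --deltas '[{"tx":0.277,"ty":0.08,"tz":0.46,"turn":0,"gripper":0.06},{"tx":0.277,"ty":0.08,"tz":0.46,"turn":0,"gripper":0.06},{"tx":0.277,"ty":0.08,"tz":0.46,"turn":0,"gripper":0.06},{"tx":0.277,"ty":0.08,"tz":0.46,"turn":0,"gripper":0.06},{"tx":0.277,"ty":0.08,"tz":0.46,"turn":0,"gripper":0.06}]'

```text
time_s: 1.65
tcp_pos: [0.4731, 0.0211, 0.1699]
eef_rot: [-90.0, -0.0, 12.6]
contact_force: [0.9, -0.6, -0.1]
gripper_width: 0.0601
```

```bash
python3 g.py .565 .296 .10 12.6
```

```text
t 1.65 tcp [0.4731 0.0211 0.1699] rot [-8.999e+01 -4.000e-02  1.262e+01] F [ 0.92 -0.61 -0.07] M [-0.081 -0.193 -0.01 ] w 0.0601
tx 0.1497 ty 0.0701 tz 0.2482 turn 0.000 yaw now 12.6
```

apply_moves --deltas '[{"tx":0.15,"ty":0.05,"tz":0.248,"turn":0,"gripper":0.06},{"tx":0.15,"ty":0.05,"tz":0.248,"turn":0,"gripper":0.06},{"tx":0.15,"ty":0.05,"tz":0.248,"turn":0,"gripper":0.06},{"tx":0.15,"ty":0.05,"tz":0.248,"turn":0,"gripper":0.06},{"tx":0.15,"ty":0.05,"tz":0.248,"turn":0,"gripper":0.06}]'

```text
time_s: 2.15
tcp_pos: [0.5516, 0.2544, 0.1269]
eef_rot: [-90.0, 0.0, 12.6]
contact_force: [-0.2, -0.4, 0.5]
gripper_width: 0.0602
```

apply_moves --deltas '[{"tx":0.009,"ty":0.013,"tz":0.015,"turn":0,"gripper":0.06},{"tx":0.009,"ty":0.013,"tz":0.015,"turn":0,"gripper":0.06}]'

```text
time_s: 2.35
tcp_pos: [0.5564, 0.2709, 0.1117]
eef_rot: [-90.1, 0.2, 12.7]
contact_force: [-0.7, -0.7, -1.2]
gripper_width: 0.0597
```

```bash
python3 g.py .565 .296 .10 12.6
python3 - <<'E'
from h import *
s=r.get_state(); im,d=capture('wrist'); save('w1',im); np.save('pics/w1.npy',d)
P=cloud('wrist',d,s)
print(proj('wrist',[[.565,.296,.014],[.5435,.2915,.014],[.42,.26,.014],s['tcp_pos']],s))
z=P[...,2]
q=P[(d>0)&(z>.010)&(z<.017)&(P[...,0]>.35)&(P[...,0]<.72)&(P[...,1]>.22)&(P[...,1]<.38)]
print(len(q),cv2.minAreaRect((q[:,:2]*1000).astype(np.float32)),np.median(q[:,2]))
q=P[(d>0)&(z>.020)&(z<.027)&(P[...,0]>.6)&(P[...,0]<.72)&(P[...,1]>.22)&(P[...,1]<.38)]
print(len(q),cv2.minAreaRect((q[:,:2]*1000).astype(np.float32)) if len(q)>5 else '')
E
```

```text
t 2.35 tcp [0.5564 0.2709 0.1117] rot [-90.08   0.18  12.71] F [-0.69 -0.68 -1.18] M [-0.122  0.067  0.034] w 0.0597
tx 0.0139 ty 0.0116 tz 0.0226 turn 0.002 yaw now 12.7
[[309.50699045 237.23687735]
 [310.55945283 211.15535983]
 [309.50363202  34.84652468]
 [281.95023019 274.75097193]]
9072 ((519.218505859375, 284.03948974609375), (249.92083740234375, 28.578874588012695), 13.789216995239258) 0.01307447922258935
0
```

View pics/w1.png

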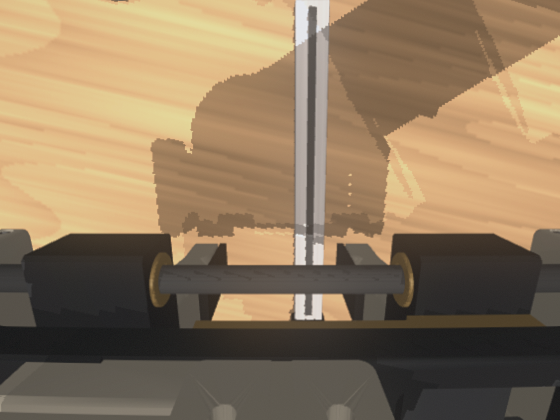

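The wrist view shows the bar centred at columns 310–312, running parallel to the tool x axis and within about 1 mm of the prediction. I'll descend and grasp.

apply_moves --deltas '[{"tx":0.014,"ty":0.02,"tz":0.023,"turn":0.002,"gripper":0.06},{"tx":0.014,"ty":0.05,"tz":0.023,"turn":0.002,"gripper":0.06},{"tx":0.014,"ty":0.05,"tz":0.023,"turn":0.002,"gripper":0.06},{"tx":0.014,"ty":0.05,"tz":0.023,"turn":0.002,"gripper":0.06}]'

```text
time_s: 2.8
tcp_pos: [0.5653, 0.2933, 0.065]
eef_rot: [-90.1, 0.1, 12.5]
contact_force: [-0.0, -0.1, 0.5]
gripper_width: 0.0597
```

```bash
python3 g.py .565 .296 .0205 12.6
cat > avg.py <<'E'
from h import *
import sys
n=int(sys.argv[1]); F=[];M=[];T=[];J=[]
for i in range(n):
    capture('side'); s=r.get_state(); F.append(s['contact_force']);M.append(s['moment']);T.append(s['tcp_pos']);J.append(s['joint_torque'])
F=np.array(F);M=np.array(M);ex=R.from_euler('xyz',s['eef_rot'],degrees=True).as_matrix()
print('t',s['time_s'],'F',F.mean(0).round(3),'sem',(F.std(0)/n**.5).round(3),'M',M.mean(0).round(4),'sem',(M.std(0)/n**.5).round(4))
print('M tool',(ex.T@M.mean(0)).round(4),'tcp',np.mean(T,0).round(4),'rot',s['eef_rot'].round(2),'J',np.mean(J,0).round(3), 'w',s['gripper_width'])
E
python3 avg.py 20
```

```text
t 2.8 tcp [0.5653 0.2933 0.065 ] rot [-9.005e+01  6.000e-02  1.245e+01] F [-0.01 -0.05  0.5 ] M [-0.013 -0.039  0.023] w 0.0597
tx 0.0003 ty 0.0445 tz 0.0028 turn -0.003 yaw now 12.5
t 3.8 F [-0.015  0.244  0.02 ] sem [0.092 0.125 0.116] M [ 0.0057 -0.0007  0.0065] sem [0.0074 0.0057 0.0076]
M tool [ 0.0054 -0.0065 -0.0019] tcp [0.5658 0.2945 0.0651] rot [-90.     0.    12.48] J [-1.3000e-02 -5.9135e+01  2.2863e+01  5.4120e+00 -9.4000e-02  1.0000e-03] w 0.05984211856742085
```

apply_moves --deltas '[{"tx":0,"ty":0.025,"tz":0.0015,"turn":-0.003,"gripper":0.06},{"tx":0,"ty":0.044,"tz":0.0015,"turn":-0.003,"gripper":0.04},{"tx":0,"ty":0.044,"tz":0.0015,"turn":-0.003,"gripper":0.015},{"tx":0,"ty":0.044,"tz":0.0015,"turn":-0.003,"gripper":0.015},{"tx":0,"ty":0.044,"tz":0.0015,"turn":-0.003,"gripper":0.015}]' --newtons 40

```text
time_s: 4.3
tcp_pos: [0.5655, 0.2962, 0.0212]
eef_rot: [-90.0, -0.0, 12.7]
contact_force: [0.4, -0.5, 0.4]
gripper_width: 0.0339
```

apply_moves --deltas '[{"tx":0,"ty":0,"tz":0,"turn":0,"gripper":0.015},{"tx":0,"ty":0,"tz":0,"turn":0,"gripper":0.015}]'

```text
time_s: 4.5
tcp_pos: [0.5655, 0.2962, 0.0212]
eef_rot: [-90.0, -0.1, 12.7]
contact_force: [-0.5, -0.0, 3.3]
gripper_width: 0.0238
```

Gripped at 23.8 mm, against the 24 mm bar. Next I lift it and measure the moment.

apply_moves --deltas '[{"tx":0,"ty":-0.01,"tz":0,"turn":0,"gripper":0.015},{"tx":0,"ty":-0.03,"tz":0,"turn":0,"gripper":0.015},{"tx":0,"ty":-0.06,"tz":0,"turn":0,"gripper":0.015},{"tx":0,"ty":-0.08,"tz":0,"turn":0,"gripper":0.015},{"tx":0,"ty":-0.08,"tz":0,"turn":0,"gripper":0.015}]'

```text
time_s: 5.0
tcp_pos: [0.5667, 0.2971, 0.1043]
eef_rot: [-89.9, -0.3, 12.7]
contact_force: [0.2, 0.4, -2.5]
gripper_width: 0.0235
```

```bash
python3 avg.py 40;  python3 - <<'E'
from h import *
im,d=capture('side'); save('s2',im); np.save('pics/s2.npy',d)
im,d=capture('scene'); save('c2',im); np.save('pics/c2.npy',d)
E
```

```text
t 7.0 F [ 0.016  0.081 -2.8  ] sem [0.073 0.075 0.08 ] M [ 0.0177 -0.0521 -0.0066] sem [0.0049 0.0055 0.005 ]
M tool [ 0.0059  0.0066 -0.0547] tcp [0.5651 0.2959 0.1002] rot [-90.    -0.    12.65] J [ 2.0000e-03 -5.9711e+01  2.5449e+01  6.1930e+00 -1.3400e-01  0.0000e+00] w 0.023625073087504774
```

View pics/s2.png

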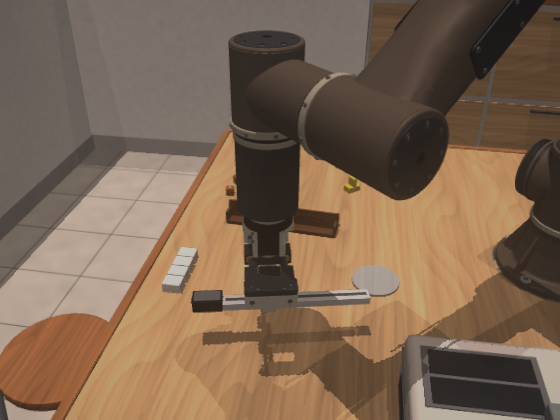

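apply_moves --deltas '[{"tx":-0.002,"ty":-0.01,"tz":-0.015,"turn":-0.05,"gripper":0.015},{"tx":-0.006,"ty":-0.02,"tz":-0.045,"turn":-0.15,"gripper":0.015},{"tx":-0.01,"ty":-0.03,"tz":-0.08,"turn":-0.29,"gripper":0.015},{"tx":-0.015,"ty":-0.03,"tz":-0.12,"turn":-0.43,"gripper":0.015},{"tx":-0.02,"ty":-0.03,"tz":-0.16,"turn":-0.57,"gripper":0.015}]'

```text
time_s: 7.6
tcp_pos: [0.5809, 0.1344, 0.131]
eef_rot: [-90.0, -0.1, 45.7]
contact_force: [1.7, -0.2, -2.9]
gripper_width: 0.0234
```

```bash
python3 g.py .5986 -.0486 .11 85.25
```

```text
t 7.6 tcp [0.5809 0.1344 0.131 ] rot [-9.002e+01 -6.000e-02  4.568e+01] F [ 1.74 -0.17 -2.94] M [ 0.016 -0.069 -0.024] w 0.0234
tx -0.1186 ty 0.0209 tz -0.1405 turn -0.691 yaw now 45.7
```

apply_moves --deltas '[{"tx":-0.025,"ty":0,"tz":-0.03,"turn":-0.14,"gripper":0.015},{"tx":-0.05,"ty":0,"tz":-0.06,"turn":-0.28,"gripper":0.015},{"tx":-0.075,"ty":0,"tz":-0.09,"turn":-0.42,"gripper":0.015},{"tx":-0.097,"ty":0,"tz":-0.115,"turn":-0.56,"gripper":0.015},{"tx":-0.113,"ty":0,"tz":-0.134,"turn":-0.66,"gripper":0.015}]'

```text
time_s: 8.1
tcp_pos: [0.5964, -0.0412, 0.1305]
eef_rot: [-90.0, 0.0, 83.4]
contact_force: [-0.6, 0.3, -3.3]
gripper_width: 0.0236
```

```bash
python3 g.py .5986 -.0486 .10 85.25
```

```text
t 8.1 tcp [ 0.5964 -0.0412  0.1305] rot [-90.     0.    83.38] F [-0.58  0.3  -3.3 ] M [0.104 0.062 0.095] w 0.0236
tx -0.0071 ty 0.0305 tz -0.0031 turn -0.033 yaw now 83.4
```

apply_moves --deltas '[{"tx":-0.005,"ty":0.01,"tz":-0.003,"turn":-0.033,"gripper":0.015},{"tx":-0.005,"ty":0.025,"tz":-0.003,"turn":-0.033,"gripper":0.015},{"tx":-0.005,"ty":0.03,"tz":-0.003,"turn":-0.033,"gripper":0.015},{"tx":-0.005,"ty":0.03,"tz":-0.003,"turn":-0.033,"gripper":0.015}]'

```text
time_s: 8.5
tcp_pos: [0.5983, -0.0445, 0.0997]
eef_rot: [-89.9, 0.0, 85.0]
contact_force: [0.5, 0.6, -3.0]
gripper_width: 0.0234
```

```bash
python3 avg.py 90;python3 - <<'E'
from h import *
s=r.get_state(); print(s['tcp_pos'],s['eef_rot'])
for n in ['side','scene','wrist']:
    s=r.get_state(); im,d=capture(n); save(n+'3',im); np.save('pics/'+n+'3.npy',d)
E
python3 g.py .5986 -.0486 .10 85.25
```

```text
t 13.0 F [-7.100e-02  1.000e-03 -2.811e+00] sem [0.06  0.05  0.048] M [ 0.0751  0.0872 -0.0044] sem [0.0031 0.0032 0.0035]
M tool [ 0.0934  0.0044 -0.0673] tcp [ 0.599  -0.0444  0.1005] rot [-90.     0.    85.02] J [-6.0000e-03 -5.4797e+01  2.4778e+01  6.1280e+00 -8.0000e-03  0.0000e+00] w 0.023374431016672935
[ 0.59895532 -0.04442021  0.10041841] [-8.99988103e+01  1.83029211e-03  8.50179107e+01]
t 13.15 tcp [ 0.599  -0.0444  0.1004] rot [-90.     0.    85.01] F [ 0.03 -0.7  -3.64] M [ 0.076  0.069 -0.022] w 0.0234
tx -0.0042 ty 0.0004 tz -0.0000 turn -0.004 yaw now 85.0
```

View pics/side3.png

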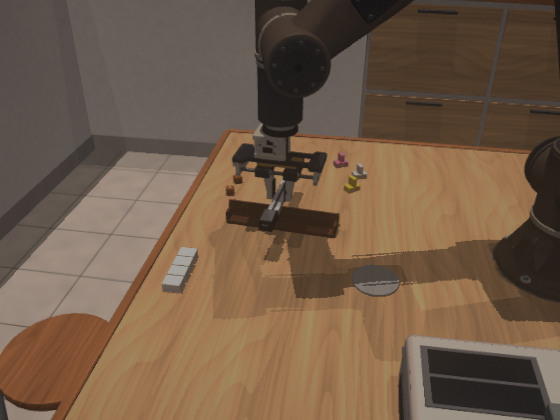

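View pics/scene3.png

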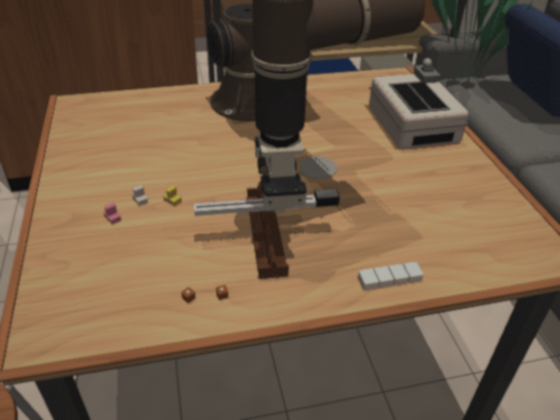

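View pics/wrist3.png

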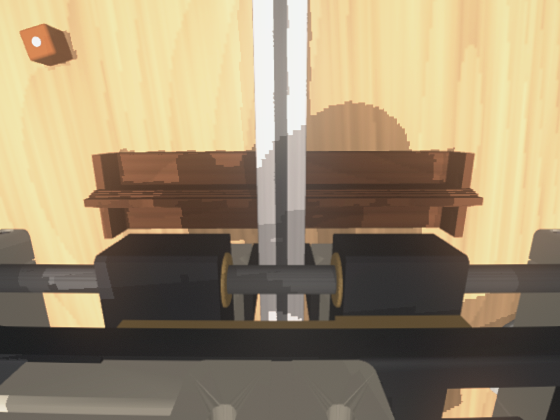

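Run:
```python
from h import *
s=r.get_state()
P=cloud('wrist',np.load('pics/wrist3.npy'),s); d=np.load('pics/wrist3.npy'); z=P[...,2]
m=(d>0)&(P[...,0]>.45)&(P[...,0]<.75)&(P[...,1]>-.13)&(P[...,1]<-.02)&(z<.055)
e=m&(z>.0435); print('z pcts',np.percentile(z[m],[90,95,99]).round(4))
q=P[e]; k=np.polyfit(q[:,0],q[:,1],1); print('edge wrist y at .5986',np.polyval(k,.5986),'slope deg',np.degrees(np.arctan(k[0])),len(q),'z',np.median(q[:,2]))
y=q[:,1]-np.polyval(k,q[:,0]); print(np.percentile(y,[2,50,98]).round(4))
print(proj('wrist',[[.5,-.0599,.048],[.7,-.0765,.048],[.6,-.0682,.048]],s))
# ruler z and level along length
mm=(d>0)&(z>.08)&(z<.12)&(abs(P[...,0]-(.5986+ (P[...,1]+.0486)*.083))<.013)
q=P[mm]; print('ruler',len(q),'z fit',np.polyfit(q[:,1],q[:,2],1), q[:,1].min(), q[:,1].max())
for n in ['scene','side']:
    d=np.load(f'pics/{n}3.npy');P=cloud(n,d);z=P[...,2]
    mm=(d>0)&(z>.097-.01)&(z<.11)&(abs(P[...,0]-(.5986+ (P[...,1]+.0486)*.083))<.02)&(P[...,1]<-.08)
    q=P[mm]; print(n,len(q), 'ymin',np.percentile(q[:,1],[.5,2]) if len(q) else '','xfit',np.polyfit(q[:,1],q[:,0],1),'z',np.polyfit(q[:,1],q[:,2],1))
    mm=(d>0)&(z>.1)&(z<.125)&(abs(P[...,0]-(.5986+ (P[...,1]+.0486)*.083))<.025)&(P[...,1]>.02)&(P[...,1]<.13)
    q=P[mm]; print('box', len(q), np.percentile(q[:,1],[2,98]), np.median(q[:,2]))
```

```text
z pcts [0.0394 0.0465 0.0477]
edge wrist y at .5986 -0.06988937713835351 slope deg -4.796723292793839 3074 z 0.04692018360387802
[-0.0024 -0.0001  0.0027]
[[431.13125352 204.09681838]
 [120.95228289 205.37823204]
 [275.6915178  204.6838397 ]]
ruler 14700 z fit [0.00982528 0.09324207] -0.16869988118805307 -0.012049432318645081
scene 586 ymin [-0.21600736 -0.21404791] xfit [0.07955507 0.60540419] z [0.00136246 0.09121502]
box 207 [0.03349947 0.08101202] 0.1023418113056287
side 25 ymin [-0.11509298 -0.11452694] xfit [0.05269055 0.60667431] z [-0.00096731  0.09245665]
box 205 [0.0362898  0.08415384] 0.10352475593558541
```

apply_moves --deltas '[{"tx":-0.003,"ty":0.008,"tz":0,"turn":-0.004,"gripper":0.015},{"tx":-0.006,"ty":0.018,"tz":0,"turn":-0.004,"gripper":0.015},{"tx":-0.006,"ty":0.026,"tz":0,"turn":-0.004,"gripper":0.015},{"tx":-0.006,"ty":0.029,"tz":0,"turn":-0.004,"gripper":0.015},{"tx":-0.006,"ty":0.0295,"tz":0,"turn":-0.004,"gripper":0.015}]'

```text
time_s: 13.65
tcp_pos: [0.598, -0.0505, 0.07]
eef_rot: [-89.9, 0.0, 85.2]
contact_force: [0.1, 0.4, -2.4]
gripper_width: 0.0239
```

apply_moves --deltas '[{"tx":0,"ty":0,"tz":0,"turn":0,"gripper":0.015},{"tx":0,"ty":0.0005,"tz":0,"turn":0,"gripper":0.015}]'

```text
time_s: 13.85
tcp_pos: [0.5988, -0.0503, 0.0708]
eef_rot: [-90.0, -0.0, 85.3]
contact_force: [-0.0, -0.0, -3.5]
gripper_width: 0.0236
```

```bash
python3 avg.py 8;python3 g.py .599 -.0506 .0692 85.2
```

```text
t 14.25 F [-0.024 -0.261 -2.703] sem [0.138 0.098 0.194] M [ 0.1137  0.0817 -0.01  ] sem [0.008  0.0092 0.007 ]
M tool [ 0.0909  0.01   -0.1066] tcp [ 0.5986 -0.0503  0.0707] rot [-90.01  -0.    85.25] J [ 2.0000e-03 -5.6159e+01  2.3431e+01  5.7970e+00 -2.0000e-03  0.0000e+00] w 0.023351046111426882
t 14.25 tcp [ 0.5985 -0.0504  0.0706] rot [-90.01  -0.    85.25] F [-0.35 -0.18 -3.69] M [0.107 0.104 0.005] w 0.0234
tx -0.0002 ty 0.0014 tz -0.0005 turn 0.001 yaw now 85.2
```

apply_moves --deltas '[{"tx":0,"ty":0.0005,"tz":0,"turn":0,"gripper":0.015},{"tx":0,"ty":0.001,"tz":0,"turn":0,"gripper":0.015},{"tx":0,"ty":0.001,"tz":0,"turn":0,"gripper":0.015}]'

```text
time_s: 14.55
tcp_pos: [0.5984, -0.0504, 0.0693]
eef_rot: [-90.0, 0.0, 85.2]
contact_force: [0.1, 0.4, -3.2]
gripper_width: 0.0234
```

```bash
python3 avg.py 5
```

```text
t 14.8 F [-0.288  0.077 -2.937] sem [0.112 0.12  0.09 ] M [ 0.0641  0.064  -0.0134] sem [0.0104 0.008  0.0153]
M tool [ 0.0691  0.0134 -0.0586] tcp [ 0.5984 -0.0504  0.0694] rot [-90.     0.    85.25] J [ 0.0000e+00 -5.6243e+01  2.3345e+01  5.7740e+00 -3.0000e-03  0.0000e+00] w 0.02357741574070453
```

apply_moves --deltas '[{"tx":0,"ty":0.0003,"tz":0,"turn":0,"gripper":0.015},{"tx":0,"ty":0.0005,"tz":0,"turn":0,"gripper":0.015}]'

```text
time_s: 15.0
tcp_pos: [0.5985, -0.0504, 0.0692]
eef_rot: [-90.0, 0.0, 85.3]
contact_force: [-1.1, 0.4, 1.1]
gripper_width: 0.0235
```

```bash
python3 avg.py 3
```

```text
t 15.15 F [-1.397  0.453  0.983] sem [0.064 0.198 0.286] M [ 0.2464  0.6042 -0.0185] sem [0.029  0.0166 0.0223]
M tool [ 0.6225  0.0186 -0.1955] tcp [ 0.5985 -0.0504  0.0692] rot [-90.02  -0.    85.25] J [-3.0900e-01 -5.4304e+01  2.2898e+01  5.6390e+00  4.3200e-01  2.2000e-02] w 0.023920422865049036
```

apply_moves --deltas '[{"tx":0,"ty":0.0003,"tz":0,"turn":0,"gripper":0.015},{"tx":0,"ty":0.0005,"tz":0,"turn":0,"gripper":0.015}]'

```text
time_s: 15.35
tcp_pos: [0.5985, -0.0503, 0.069]
eef_rot: [-90.0, -0.0, 85.3]
contact_force: [-3.1, 2.0, 6.2]
gripper_width: 0.0232
```

```bash
python3 avg.py 5
```

```text
t 15.6 F [-2.861  1.786  5.586] sem [0.212 0.224 0.19 ] M [ 0.5643  1.2964 -0.0414] sem [0.0138 0.0153 0.0124]
M tool [ 1.3385  0.0416 -0.4552] tcp [ 0.5985 -0.0503  0.069 ] rot [-90.02  -0.    85.26] J [ -0.802 -51.788  22.351   5.515   1.041   0.053] w 0.023286280848220795
```

apply_moves --deltas '[{"tx":0,"ty":-0.0003,"tz":0,"turn":0,"gripper":0.015},{"tx":0,"ty":-0.0006,"tz":0,"turn":0,"gripper":0.015}]'

```text
time_s: 15.8
tcp_pos: [0.5985, -0.0504, 0.0692]
eef_rot: [-90.0, -0.0, 85.3]
contact_force: [-1.0, 0.6, 1.4]
gripper_width: 0.0235
```

```bash
python3 avg.py 3
```

```text
t 15.95 F [-1.9    1.322  3.24 ] sem [0.206 0.05  0.347] M [ 0.506   0.8437 -0.0338] sem [0.0147 0.0291 0.012 ]
M tool [ 0.8827  0.0339 -0.4343] tcp [ 0.5985 -0.0503  0.0691] rot [-90.01  -0.    85.25] J [-7.3100e-01 -5.3309e+01  2.2514e+01  5.6340e+00  6.0500e-01  3.3000e-02] w 0.023877334263754914
```

apply_moves --deltas '[{"tx":0,"ty":-0.0003,"tz":0,"turn":0,"gripper":0.015},{"tx":0,"ty":-0.0004,"tz":0,"turn":0,"gripper":0.015},{"tx":0,"ty":-0.0004,"tz":0,"turn":0,"gripper":0.029}]'

```text
time_s: 16.25
tcp_pos: [0.5986, -0.0504, 0.0693]
eef_rot: [-90.0, 0.0, 85.2]
contact_force: [0.0, -0.5, 0.5]
gripper_width: 0.0266
```

```bash
cat > look.py <<'E'
from h import *
import sys
s=r.get_state(); im,d=capture('scene'); t=sys.argv[1]
save('c'+t,im); np.save('pics/c'+t+'.npy',d)
P=cloud('scene',d);z=P[...,2]
ok=(d>0)&(abs(P[...,0]-(.5986+(P[...,1]+.0486)*.083))<.03)
q=P[ok&(z>.05)&(P[...,1]<-.09)&(P[...,1]>-.26)&(z<.10)]; k=np.polyfit(q[:,1],q[:,2],1)
zt=np.median(q[(q[:,1]<-.18)][:,2]) if (q[:,1]<-.18).any() else None
print('t',s['time_s'],'w',s['gripper_width'],'left n',len(q),'slope',k[0].round(4),'zend',zt,'ymin',np.percentile(q[:,1],1).round(4),'yaw',np.degrees(np.arctan2(1,np.polyfit(q[:,1],q[:,0],1)[0])).round(1))
q=P[ok&(z>.04)&(P[...,1]>.02)&(P[...,1]<.14)&(z<.10)]
if len(q)>20: print('box n',len(q),'z95',np.percentile(q[:,2],[50,90]).round(4),'y',np.percentile(q[:,1],[2,98]).round(4),'slope',np.polyfit(q[:,1],q[:,2],1)[0].round(3))
E
python3 look.py 4
```

```text
t 16.25 w 0.02663498061561347 left n 717 slope -0.0031 zend 0.06035276547975199 ymin -0.2215 yaw 85.4
box n 438 z95 [0.0672 0.0712] y [0.0217 0.0746] slope 0.08
```

```bash
python3 look.py 5;python3 look.py 5b; python3 look.py 5c
```

```text
t 16.3 w 0.0277181101166862 left n 719 slope -0.0116 zend 0.06135258753577877 ymin -0.2215 yaw 85.6
box n 435 z95 [0.0664 0.0706] y [0.022  0.0745] slope 0.054
t 16.35 w 0.028084276479118188 left n 741 slope -0.0163 zend 0.062262901998794584 ymin -0.2212 yaw 85.6
box n 441 z95 [0.065  0.0695] y [0.0211 0.0754] slope 0.066
t 16.4 w 0.02875709511863678 left n 757 slope -0.025 zend 0.06310239805880186 ymin -0.2211 yaw 85.8
box n 431 z95 [0.0643 0.0688] y [0.0213 0.075 ] slope 0.036
```

apply_moves --deltas '[{"tx":0,"ty":0,"tz":0,"turn":0,"gripper":0.015},{"tx":0,"ty":0,"tz":0,"turn":0,"gripper":0.015}]'

```text
time_s: 16.65
tcp_pos: [0.5985, -0.0504, 0.0694]
eef_rot: [-90.0, 0.0, 85.2]
contact_force: [0.3, -0.1, -0.8]
gripper_width: 0.0232
```

```bash
python3 look.py 6; python3 look.py 6b;python3 g.py .5986 -.0544 .0693 85.2
```

```text
t 16.65 w 0.023171124096474392 left n 762 slope -0.0526 zend 0.06648909596929714 ymin -0.2201 yaw 85.8
box n 432 z95 [0.0611 0.0655] y [0.0219 0.0749] slope 0.03
t 16.7 w 0.02347013033066429 left n 759 slope -0.0501 zend 0.06646885115621437 ymin -0.2202 yaw 85.8
box n 427 z95 [0.0613 0.0654] y [0.0215 0.0752] slope 0.025
t 16.75 tcp [ 0.5985 -0.0504  0.0694] rot [-90.01   0.    85.25] F [-0.23 -0.61 -0.92] M [-0.103 -0.021 -0.017] w 0.0235
tx -0.0039 ty 0.0001 tz -0.0004 turn 0.001 yaw now 85.2
```

apply_moves --deltas '[{"tx":0,"ty":-0.002,"tz":0,"turn":0,"gripper":0.015},{"tx":-0.002,"ty":-0.004,"tz":0,"turn":0,"gripper":0.015},{"tx":-0.004,"ty":-0.004,"tz":0,"turn":0,"gripper":0.015},{"tx":-0.004,"ty":-0.002,"tz":0,"turn":0,"gripper":0.015},{"tx":-0.004,"ty":-0.0012,"tz":0,"turn":0,"gripper":0.015}]'

```text
time_s: 17.25
tcp_pos: [0.5978, -0.0545, 0.0703]
eef_rot: [-90.0, 0.0, 85.2]
contact_force: [-0.5, -0.2, -3.1]
gripper_width: 0.0237
```

```bash
python3 avg.py 5
```

```text
t 17.5 F [ 0.083 -0.341 -2.97 ] sem [0.13  0.059 0.279] M [0.0901 0.0801 0.0128] sem [0.0186 0.0113 0.0108]
M tool [ 0.0873 -0.0128 -0.0831] tcp [ 0.5979 -0.0544  0.0704] rot [-90.     0.    85.24] J [-3.4000e-02 -5.6279e+01  2.3413e+01  5.7910e+00  4.0000e-03  1.0000e-03] w 0.02334377386326068
```

apply_moves --deltas '[{"tx":0,"ty":0.0004,"tz":0,"turn":0,"gripper":0.015},{"tx":0,"ty":0.0008,"tz":0,"turn":0,"gripper":0.015},{"tx":0,"ty":0.0008,"tz":0,"turn":0,"gripper":0.015}]'

```text
time_s: 17.8
tcp_pos: [0.5981, -0.0544, 0.0698]
eef_rot: [-90.0, 0.0, 85.2]
contact_force: [0.4, -0.5, -2.3]
gripper_width: 0.0231
```

```bash
python3 avg.py 3
```

```text
t 17.95 F [-0.108  0.309 -2.82 ] sem [0.298 0.208 0.292] M [ 0.0709  0.0873 -0.0164] sem [0.0153 0.0128 0.0185]
M tool [ 0.0929  0.0164 -0.0635] tcp [ 0.5981 -0.0544  0.0698] rot [-90.    -0.    85.25] J [ 5.0000e-03 -5.6213e+01  2.3368e+01  5.7770e+00  0.0000e+00  0.0000e+00] w 0.02338974696427238
```

apply_moves --deltas '[{"tx":0,"ty":0.0003,"tz":0,"turn":0,"gripper":0.015},{"tx":0,"ty":0.0005,"tz":0,"turn":0,"gripper":0.015}]'

```text
time_s: 18.15
tcp_pos: [0.5982, -0.0544, 0.0696]
eef_rot: [-90.0, 0.0, 85.2]
contact_force: [-1.4, 1.0, 0.9]
gripper_width: 0.0235
```

```bash
python3 avg.py 3
```

```text
t 18.3 F [-1.481  0.952  1.084] sem [0.123 0.209 0.113] M [ 0.2708  0.5812 -0.0355] sem [0.0035 0.0118 0.0109]
M tool [ 0.6017  0.0355 -0.2217] tcp [ 0.5981 -0.0544  0.0696] rot [-90.01  -0.    85.25] J [-2.9800e-01 -5.4198e+01  2.2910e+01  5.6370e+00  4.5500e-01  1.7000e-02] w 0.023517995201945547
```

Contact is about 4 N. Next I release it and watch.

apply_moves --deltas '[{"tx":0,"ty":-0.0001,"tz":0,"turn":0,"gripper":0.029}]'

```text
time_s: 18.4
tcp_pos: [0.5984, -0.0544, 0.0697]
eef_rot: [-90.0, -0.0, 85.2]
contact_force: [-0.2, 0.1, -0.8]
gripper_width: 0.0269
```

```bash
for i in a b c d; do python3 look.py 7$i; done
```

```text
t 18.4 w 0.026889011515660945 left n 776 slope -0.0344 zend 0.06483644083480239 ymin -0.224 yaw 85.5
box n 415 z95 [0.0638 0.0675] y [0.0213 0.0712] slope 0.014
t 18.45 w 0.028239866993451188 left n 758 slope -0.0128 zend 0.06171916602173205 ymin -0.225 yaw 85.4
box n 415 z95 [0.0662 0.0702] y [0.0215 0.0711] slope 0.031
t 18.5 w 0.02836461931266282 left n 688 slope 0.0148 zend 0.05745518298444874 ymin -0.225 yaw 85.1
box n 418 z95 [0.0707 0.0743] y [0.0212 0.0707] slope 0.055
t 18.55 w 0.02894043703563254 left n 594 slope 0.0454 zend 0.05275635671577439 ymin -0.2239 yaw 84.4
box n 416 z95 [0.0747 0.0788] y [0.0214 0.0698] slope 0.071
```

apply_moves --deltas '[{"tx":0,"ty":0,"tz":0,"turn":0,"gripper":0.015}]'

```text
time_s: 18.7
tcp_pos: [0.5982, -0.0544, 0.0695]
eef_rot: [-90.0, 0.0, 85.2]
contact_force: [-0.5, -1.3, -0.5]
gripper_width: 0.0249
```

```bash
for i in a b; do python3 look.py 8$i; done; python3 avg.py 2
```

```text
t 18.7 w 0.024948360882254404 left n 148 slope 0.1397 zend None ymin -0.1305 yaw 85.1
box n 389 z95 [0.0905 0.0965] y [0.0205 0.0666] slope 0.157
t 18.75 w 0.023421048545312188 left n 121 slope 0.1412 zend None ymin -0.128 yaw 85.8
box n 371 z95 [0.0919 0.0983] y [0.0214 0.0662] slope 0.14
t 18.9 F [ 0.337 -0.222  0.094] sem [0.059 0.054 0.017] M [-0.0127  0.0494 -0.0091] sem [0.0119 0.0183 0.0113]
M tool [0.0482 0.0091 0.0167] tcp [ 0.5982 -0.0544  0.0695] rot [-90.01   0.    85.24] J [ 1.2600e-01 -5.4586e+01  2.2306e+01  5.2460e+00 -3.6000e-02 -4.0000e-03] w 0.023627379776899722
```

View pics/c8b.png

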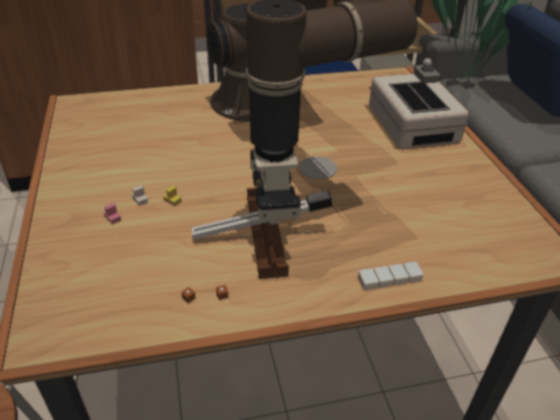

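apply_moves --deltas '[{"tx":0,"ty":-0.015,"tz":0,"turn":0,"gripper":0.015},{"tx":0.01,"ty":-0.05,"tz":0,"turn":0,"gripper":0.015},{"tx":0.04,"ty":-0.06,"tz":0,"turn":0,"gripper":0.015},{"tx":0.08,"ty":-0.06,"tz":0,"turn":0,"gripper":0.015},{"tx":0.125,"ty":-0.06,"tz":0.003,"turn":0,"gripper":0.015}]'

```text
time_s: 19.4
tcp_pos: [0.6054, 0.0711, 0.1297]
eef_rot: [-90.0, -0.0, 85.1]
contact_force: [0.7, 0.6, -3.6]
gripper_width: 0.0236
```

apply_moves --deltas '[{"tx":0.045,"ty":0,"tz":0,"turn":0,"gripper":0.015},{"tx":0.09,"ty":0.01,"tz":0,"turn":0,"gripper":0.015},{"tx":0.13,"ty":0.025,"tz":0,"turn":0,"gripper":0.015},{"tx":0.165,"ty":0.04,"tz":0,"turn":0,"gripper":0.015},{"tx":0.18,"ty":0.055,"tz":0,"turn":0,"gripper":0.015}]'

```text
time_s: 19.9
tcp_pos: [0.6202, 0.2529, 0.0732]
eef_rot: [-90.0, -0.0, 85.4]
contact_force: [-0.5, 0.4, -3.6]
gripper_width: 0.0234
```

```bash
python3 avg.py 3;  python3 - <<'E'
from h import *
im,d=capture('side'); save('s9',im)
im,d=capture('scene'); save('c9',im)
E
```

```text
t 20.05 F [ 0.743 -0.438 -3.369] sem [0.48  0.605 0.629] M [ 0.0567  0.0914 -0.0005] sem [0.0605 0.0502 0.017 ]
M tool [ 0.0958  0.0001 -0.049 ] tcp [0.6189 0.2513 0.0711] rot [-89.82   0.14  85.31] J [ 7.8500e-01 -6.7795e+01  2.6373e+01  6.6340e+00  2.1000e-02 -1.1700e-01] w 0.02380379164290272
```

View pics/c9.png

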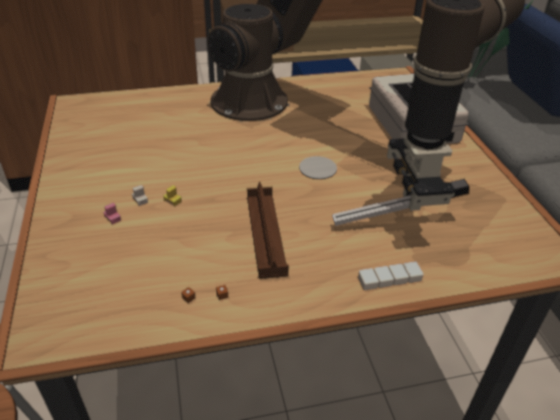

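The ruler is held tilted over clear table. I'll lower it with a soft grip so it flattens out.

apply_moves --deltas '[{"tx":0,"ty":0.012,"tz":0,"turn":0,"gripper":0.015},{"tx":0,"ty":0.022,"tz":0,"turn":0,"gripper":0.015},{"tx":0,"ty":0.03,"tz":0,"turn":0,"gripper":0.015},{"tx":0,"ty":0.037,"tz":0,"turn":0,"gripper":0.015},{"tx":0,"ty":0.043,"tz":0,"turn":0,"gripper":0.015}]' --newtons 10

```text
time_s: 20.65
tcp_pos: [0.6204, 0.2496, 0.0307]
eef_rot: [-90.0, 0.0, 85.2]
contact_force: [0.8, -0.2, -2.5]
gripper_width: 0.0241
```

apply_moves --deltas '[{"tx":0,"ty":0.004,"tz":0,"turn":0,"gripper":0.015},{"tx":0,"ty":0.006,"tz":0,"turn":0,"gripper":0.015},{"tx":0,"ty":0.006,"tz":0,"turn":0,"gripper":0.015}]'

```text
time_s: 20.95
tcp_pos: [0.6203, 0.2498, 0.0252]
eef_rot: [-90.0, 0.0, 85.2]
contact_force: [-0.4, 0.1, -2.9]
gripper_width: 0.0238
```

```bash
python3 avg.py 3
```

```text
t 21.1 F [-0.18   0.167 -2.188] sem [0.412 0.293 0.099] M [-0.0548  0.1564 -0.032 ] sem [0.032  0.0032 0.006 ]
M tool [0.1513 0.032  0.0676] tcp [0.6204 0.2498 0.0255] rot [-90.    -0.    85.24] J [ 1.4200e-01 -6.6052e+01  2.2957e+01  5.5990e+00  8.5000e-02  1.9000e-02] w 0.024058914179957896
```

apply_moves --deltas '[{"tx":0,"ty":0.003,"tz":0,"turn":0,"gripper":0.015},{"tx":0,"ty":0.005,"tz":0,"turn":0,"gripper":0.015},{"tx":0,"ty":0.005,"tz":0,"turn":0,"gripper":0.04},{"tx":0,"ty":0.005,"tz":0,"turn":0,"gripper":0.04}]'

```text
time_s: 21.5
tcp_pos: [0.6207, 0.2499, 0.0207]
eef_rot: [-90.0, -0.0, 85.3]
contact_force: [0.5, 0.7, -0.4]
gripper_width: 0.0346
```

```bash
python3 avg.py 12
python3 - <<'E'
from h import *
for n in ['scene','side']:
    im,d=capture(n); save(n+'10',im); np.save('pics/'+n+'10.npy',d)
    P=cloud(n,d);z=P[...,2]
    ok=(d>0)&(P[...,0]>.55)&(P[...,0]<.68)&(P[...,1]>.0)&(P[...,1]<.43)
    q=P[ok&(z>.007)&(z<.018)&(P[...,1]<.2)]
    if len(q)>20: print(n,len(q),'z',np.polyfit(q[:,1],q[:,2],1).round(4),'ymin',np.percentile(q[:,1],1),'x',np.polyfit(q[:,1],q[:,0],1))
    q=P[ok&(z>.018)&(z<.027)&(P[...,1]>.31)]; print('box',len(q),np.percentile(q[:,1],[1,99]) if len(q) else '',cv2.minAreaRect((q[:,:2]*1000).astype(np.float32)) if len(q)>5 else '')
E
```

```text
t 22.1 F [-0.047  0.088 -0.16 ] sem [0.137 0.143 0.164] M [ 0.0227  0.1022 -0.0078] sem [0.0078 0.0086 0.008 ]
M tool [ 0.1038  0.0078 -0.0142] tcp [0.6205 0.2499 0.0206] rot [-90.     0.    85.25] J [ 2.0000e-03 -6.4963e+01  2.1875e+01  5.2300e+00 -2.7000e-02  0.0000e+00] w 0.04031379805759927
scene 477 z [0.007 0.011] ymin 0.07627345134019214 x [0.08213819 0.60290358]
box 126 [0.33560757 0.37328349] ((628.8814697265625, 352.4957275390625), (43.30281448364258, 31.953155517578125), 85.3583755493164)
side 120 z [-0.0031  0.0139] ymin 0.07766663866795917 x [0.1711279  0.59086226]
box 417 [0.32717445 0.37671807] ((628.6481323242188, 352.67462158203125), (53.73422622680664, 31.188064575195312), 85.03933715820312)
```

The ruler is flat again, with the box at (0.629, 0.353) and the far end at y≈0.077. I'll regrasp nearer the balance point, about 19 mm back.

apply_moves --deltas '[{"tx":-0.01,"ty":0,"tz":0,"turn":0,"gripper":0.04},{"tx":-0.019,"ty":0,"tz":0,"turn":0,"gripper":0.04},{"tx":-0.019,"ty":0,"tz":0,"turn":0,"gripper":0.015},{"tx":-0.019,"ty":0,"tz":0,"turn":0,"gripper":0.015},{"tx":-0.019,"ty":0,"tz":0,"turn":0,"gripper":0.015}]' --newtons 40

```text
time_s: 22.7
tcp_pos: [0.619, 0.2308, 0.0206]
eef_rot: [-90.0, 0.0, 85.2]
contact_force: [0.9, -2.0, 0.9]
gripper_width: 0.0237
```

apply_moves --deltas '[{"tx":0,"ty":-0.01,"tz":0,"turn":0,"gripper":0.015},{"tx":0,"ty":-0.03,"tz":0,"turn":0,"gripper":0.015},{"tx":0,"ty":-0.06,"tz":0,"turn":0,"gripper":0.015},{"tx":-0.015,"ty":-0.08,"tz":0,"turn":0,"gripper":0.015},{"tx":-0.045,"ty":-0.08,"tz":0,"turn":0,"gripper":0.015}]'

```text
time_s: 23.2
tcp_pos: [0.6172, 0.1884, 0.1044]
eef_rot: [-90.3, -0.2, 85.4]
contact_force: [0.8, 0.0, -2.2]
gripper_width: 0.0235
```

```bash
python3 g.py .598 -.069 .10 85.2
```

```text
t 23.2 tcp [0.6172 0.1884 0.1044] rot [-90.32  -0.2   85.43] F [ 0.75  0.   -2.16] M [-0.045 -0.036  0.013] w 0.0235
tx -0.2581 ty 0.0035 tz -0.0014 turn 0.004 yaw now 85.4
```

apply_moves --deltas '[{"tx":-0.045,"ty":0,"tz":0,"turn":0,"gripper":0.015},{"tx":-0.095,"ty":0,"tz":0,"turn":0,"gripper":0.015},{"tx":-0.14,"ty":0,"tz":0,"turn":0,"gripper":0.015},{"tx":-0.18,"ty":0,"tz":0,"turn":0,"gripper":0.015},{"tx":-0.21,"ty":0,"tz":-0.001,"turn":0,"gripper":0.015}]'

```text
time_s: 23.7
tcp_pos: [0.5978, -0.0254, 0.1009]
eef_rot: [-90.0, -0.0, 85.2]
contact_force: [0.4, -0.4, -2.2]
gripper_width: 0.0234
```

apply_moves --deltas '[{"tx":-0.02,"ty":0,"tz":0,"turn":0,"gripper":0.015},{"tx":-0.032,"ty":0.005,"tz":0,"turn":0,"gripper":0.015},{"tx":-0.037,"ty":0.012,"tz":0,"turn":0,"gripper":0.015},{"tx":-0.037,"ty":0.02,"tz":0,"turn":0,"gripper":0.015},{"tx":-0.037,"ty":0.02,"tz":0,"turn":0,"gripper":0.015}]'

```text
time_s: 24.2
tcp_pos: [0.5947, -0.0595, 0.0787]
eef_rot: [-89.8, 0.0, 85.3]
contact_force: [-0.5, 0.7, -2.6]
gripper_width: 0.0239
```

```bash
python3 avg.py 4; python3 look.py 11;  python3 g.py .598 -.069 .0687 85.2
```

```text
t 24.4 F [-0.235 -0.263 -2.578] sem [0.399 0.128 0.242] M [ 0.0492  0.1017 -0.0312] sem [0.003  0.0213 0.0121]
M tool [ 0.1054  0.0312 -0.0407] tcp [ 0.5956 -0.0593  0.08  ] rot [-90.01   0.    85.31] J [-2.2600e-01 -5.5124e+01  2.3513e+01  5.7730e+00  2.9000e-02 -5.0000e-03] w 0.023490739928859496
t 24.4 w 0.023490739928859496 left n 733 slope 0.0039 zend 0.07131049414717272 ymin -0.2129 yaw 85.2
box n 487 z95 [0.0768 0.0837] y [0.0219 0.0828] slope 0.103
t 24.45 tcp [ 0.5959 -0.0595  0.0806] rot [-90.02  -0.    85.31] F [ 0.65 -0.55 -2.95] M [-0.002  0.129 -0.045] w 0.0238
tx -0.0093 ty 0.0119 tz -0.0028 turn 0.002 yaw now 85.3
```

apply_moves --deltas '[{"tx":-0.005,"ty":0.003,"tz":-0.002,"turn":0,"gripper":0.015},{"tx":-0.01,"ty":0.006,"tz":-0.002,"turn":0,"gripper":0.015},{"tx":-0.01,"ty":0.009,"tz":-0.002,"turn":0,"gripper":0.015},{"tx":-0.01,"ty":0.0105,"tz":-0.002,"turn":0,"gripper":0.015},{"tx":-0.01,"ty":0.0105,"tz":-0.002,"turn":0,"gripper":0.015}]'

```text
time_s: 24.95
tcp_pos: [0.5965, -0.0705, 0.0695]
eef_rot: [-90.0, 0.0, 85.2]
contact_force: [-0.0, -0.1, -3.0]
gripper_width: 0.0234
```

```bash
python3 avg.py 3; python3 look.py 12;  python3 g.py .598 -.069 .0687 85.2
```

```text
t 25.1 F [ 0.053  0.321 -3.097] sem [0.182 0.329 0.055] M [0.0196 0.0942 0.0142] sem [0.0181 0.018  0.0134]
M tool [ 0.0955 -0.0141 -0.0118] tcp [ 0.5968 -0.0703  0.0699] rot [-90.01  -0.    85.25] J [-7.7000e-02 -5.6094e+01  2.3284e+01  5.7200e+00  1.6000e-02 -1.0000e-03] w 0.02348421475006297
t 25.1 w 0.02348421475006297 left n 682 slope -0.0031 zend 0.061179155475739266 ymin -0.2237 yaw 85.1
box n 427 z95 [0.0691 0.0732] y [0.0214 0.0726] slope 0.057
t 25.15 tcp [ 0.5969 -0.0703  0.0701] rot [-90.01  -0.    85.25] F [ 0.12  0.13 -3.49] M [-0.017  0.122  0.022] w 0.0235
tx 0.0014 ty 0.0014 tz -0.0010 turn 0.001 yaw now 85.3
```

apply_moves --deltas '[{"tx":0,"ty":0.0006,"tz":0,"turn":0,"gripper":0.015},{"tx":0,"ty":0.0012,"tz":0,"turn":0,"gripper":0.015},{"tx":0,"ty":0.0012,"tz":0,"turn":0,"gripper":0.015}]'

```text
time_s: 25.45
tcp_pos: [0.5967, -0.0703, 0.0687]
eef_rot: [-90.0, 0.0, 85.2]
contact_force: [-0.6, -0.1, -3.7]
gripper_width: 0.0234
```

```bash
python3 avg.py 3; python3 look.py 13
```

```text
t 25.6 F [-0.155 -0.188 -2.967] sem [0.154 0.176 0.29 ] M [0.0071 0.1077 0.0044] sem [0.0045 0.0119 0.012 ]
M tool [ 0.1079 -0.0044  0.0019] tcp [ 0.5968 -0.0703  0.0687] rot [-90.    -0.    85.24] J [ 5.0000e-03 -5.6326e+01  2.3327e+01  5.7290e+00  1.6000e-02 -0.0000e+00] w 0.02359457001802135
t 25.6 w 0.02359457001802135 left n 656 slope 0.0002 zend 0.05995061339677532 ymin -0.2237 yaw 85.2
box n 425 z95 [0.0682 0.0722] y [0.0214 0.0724] slope 0.048
```

apply_moves --deltas '[{"tx":0,"ty":0.0003,"tz":0,"turn":0,"gripper":0.015},{"tx":0,"ty":0.0005,"tz":0,"turn":0,"gripper":0.015}]'

```text
time_s: 25.85
tcp_pos: [0.5968, -0.0703, 0.0685]
eef_rot: [-90.0, 0.0, 85.3]
contact_force: [-1.6, 0.1, 2.2]
gripper_width: 0.0233
```

```bash
python3 avg.py 3
```

```text
t 26.0 F [-1.915  0.278  1.397] sem [0.394 0.175 0.523] M [ 1.969e-01  5.990e-01 -3.000e-04] sem [0.0034 0.0362 0.0049]
M tool [ 6.132e-01  4.000e-04 -1.467e-01] tcp [ 0.5968 -0.0703  0.0685] rot [-90.02  -0.    85.25] J [-1.5300e-01 -5.4291e+01  2.2893e+01  5.5490e+00  4.6900e-01 -1.0000e-03] w 0.02342412349829372
```

apply_moves --deltas '[{"tx":0,"ty":-0.0002,"tz":0,"turn":0,"gripper":0.015},{"tx":0,"ty":-0.0002,"tz":0,"turn":0,"gripper":0.03}]' --newtons 5

```text
time_s: 26.2
tcp_pos: [0.5971, -0.0703, 0.0686]
eef_rot: [-90.0, -0.0, 85.2]
contact_force: [-0.7, -0.6, -1.2]
gripper_width: 0.0276
```

```bash
for i in a b c ; do python3 look.py 14$i; done
```

```text
t 26.2 w 0.02764928954752267 left n 641 slope -0.0016 zend 0.05923088064789089 ymin -0.2237 yaw 85.0
box n 423 z95 [0.0686 0.0726] y [0.0216 0.0724] slope 0.058
t 26.25 w 0.028861102475073796 left n 638 slope 0.0014 zend 0.05867226481122306 ymin -0.2239 yaw 85.2
box n 427 z95 [0.0691 0.0729] y [0.0212 0.0724] slope 0.049
t 26.3 w 0.02952389843992856 left n 627 slope 0.0063 zend 0.05821126116945596 ymin -0.2239 yaw 85.0
box n 425 z95 [0.0697 0.0734] y [0.0214 0.0718] slope 0.064
```

```bash
for i in d e f ; do python3 look.py 14$i; done
```

```text
t 26.35 w 0.030048142598895013 left n 624 slope 0.0095 zend 0.05781076482615599 ymin -0.2237 yaw 85.0
box n 425 z95 [0.0702 0.074 ] y [0.0214 0.0718] slope 0.062
t 26.4 w 0.029705807143263534 left n 616 slope 0.0095 zend 0.057497440437202285 ymin -0.2237 yaw 84.9
box n 424 z95 [0.0704 0.0739] y [0.0219 0.0721] slope 0.058
t 26.45 w 0.029733705055267054 left n 616 slope 0.0161 zend 0.057418143955946965 ymin -0.2237 yaw 84.8
box n 425 z95 [0.0703 0.074 ] y [0.0221 0.0716] slope 0.072
```

```bash
for i in g h i j k l; do python3 look.py 14$i|head -1; done
```

```text
t 26.5 w 0.029749286398342182 left n 625 slope 0.0083 zend 0.057471064545376704 ymin -0.2237 yaw 84.9
t 26.55 w 0.030041160981042554 left n 617 slope 0.0075 zend 0.05819993851112304 ymin -0.2238 yaw 85.1
t 26.6 w 0.030026896432420666 left n 628 slope 0.0092 zend 0.05813282302410161 ymin -0.2239 yaw 84.9
t 26.65 w 0.029887733164585213 left n 633 slope 0.0074 zend 0.05862310559730821 ymin -0.2237 yaw 84.9
t 26.7 w 0.03004894643111451 left n 638 slope 0.0024 zend 0.05894562125993502 ymin -0.2238 yaw 85.1
t 26.75 w 0.030269035762410162 left n 657 slope -0.0022 zend 0.05948673555474099 ymin -0.2238 yaw 85.1
```

```bash
for i in m n o p q r s t; do python3 look.py 14$i|head -1; done
```

```text
t 26.8 w 0.029917656424351603 left n 658 slope -0.0042 zend 0.05951487992305787 ymin -0.2238 yaw 85.2
t 26.85 w 0.03006213184820899 left n 651 slope 0.0026 zend 0.05934533922225482 ymin -0.2238 yaw 85.3
t 26.9 w 0.02985048250511255 left n 638 slope 0.0006 zend 0.058968135327979065 ymin -0.2237 yaw 85.0
t 26.95 w 0.030125237744127824 left n 634 slope 0.0061 zend 0.058338909991353494 ymin -0.2238 yaw 84.9
t 27.0 w 0.030230748387346195 left n 630 slope 0.0057 zend 0.05812263428278086 ymin -0.2238 yaw 85.2
t 27.05 w 0.02972385551026146 left n 629 slope 0.0079 zend 0.0579116563728051 ymin -0.2237 yaw 85.2
t 27.1 w 0.030080881510926326 left n 614 slope 0.0109 zend 0.057520215524164975 ymin -0.2239 yaw 85.0
t 27.15 w 0.030247859000433346 left n 617 slope 0.0117 zend 0.05746371684925722 ymin -0.2239 yaw 84.9
```

It rocks slowly towards −y without falling, so the balance point sits near the −y corner of the edge. I'll re-grip and shift about 2 mm towards +y for margin.

apply_moves --deltas '[{"tx":0,"ty":0,"tz":0,"turn":0,"gripper":0.015},{"tx":0,"ty":0,"tz":0,"turn":0,"gripper":0.015},{"tx":0,"ty":0,"tz":0,"turn":0,"gripper":0.015}]' --newtons 30

```text
time_s: 27.5
tcp_pos: [0.5967, -0.0703, 0.0684]
eef_rot: [-90.0, -0.0, 85.2]
contact_force: [0.7, 0.4, 0.2]
gripper_width: 0.024
```

```bash
python3 look.py 15; python3 avg.py 2
```

```text
t 27.5 w 0.024023710841628982 left n 636 slope 0.002 zend 0.058495457645347804 ymin -0.2239 yaw 84.9
box n 425 z95 [0.069  0.0729] y [0.0212 0.0721] slope 0.055
t 27.65 F [-0.343  0.444 -0.392] sem [0.467 0.03  0.073] M [ 0.0444  0.1244 -0.0002] sem [0.0138 0.0023 0.0012]
M tool [ 0.1276  0.0002 -0.0339] tcp [ 0.5968 -0.0703  0.0684] rot [-90.    -0.    85.24] J [-1.8000e-02 -5.4704e+01  2.2406e+01  5.3530e+00  4.0000e-02 -1.0000e-03] w 0.023508811893730237
```

apply_moves --deltas '[{"tx":0,"ty":-0.001,"tz":0,"turn":0,"gripper":0.015},{"tx":0.001,"ty":-0.0015,"tz":0,"turn":0,"gripper":0.015},{"tx":0.002,"ty":-0.0015,"tz":0,"turn":0,"gripper":0.015},{"tx":0.002,"ty":-0.0008,"tz":0,"turn":0,"gripper":0.015},{"tx":0.002,"ty":-0.0004,"tz":0,"turn":0,"gripper":0.015}]'

```text
time_s: 28.15
tcp_pos: [0.5968, -0.0683, 0.0686]
eef_rot: [-90.0, 0.0, 85.2]
contact_force: [-0.0, 1.0, -2.6]
gripper_width: 0.0239
```

```bash
python3 look.py 16; python3 avg.py 4
```

```text
t 28.15 w 0.023919393569884352 left n 644 slope -0.0025 zend 0.0590570851935886 ymin -0.2217 yaw 85.1
box n 433 z95 [0.0688 0.0731] y [0.0219 0.0737] slope 0.074
t 28.4 F [-0.491 -0.189 -2.984] sem [0.221 0.101 0.409] M [ 0.0292  0.1038 -0.0206] sem [0.0061 0.0038 0.0138]
M tool [ 0.1059  0.0206 -0.0205] tcp [ 0.5969 -0.0684  0.0687] rot [-90.     0.    85.24] J [ 1.8000e-02 -5.6306e+01  2.3325e+01  5.7290e+00  1.7000e-02 -0.0000e+00] w 0.023567043972114104
```

apply_moves --deltas '[{"tx":-0.0007,"ty":-0.0004,"tz":0,"turn":0,"gripper":0.015},{"tx":-0.0013,"ty":-0.0004,"tz":0,"turn":0,"gripper":0.015},{"tx":-0.0013,"ty":0,"tz":0,"turn":0,"gripper":0.015},{"tx":-0.0013,"ty":0.0003,"tz":0,"turn":0,"gripper":0.015},{"tx":-0.0013,"ty":0.0003,"tz":0,"turn":0,"gripper":0.015}]'

```text
time_s: 28.9
tcp_pos: [0.5968, -0.0697, 0.0685]
eef_rot: [-90.0, 0.0, 85.2]
contact_force: [0.6, 0.2, -2.7]
gripper_width: 0.0237
```

```bash
python3 look.py 17; python3 avg.py 4
```

```text
t 28.9 w 0.023653781871590684 left n 643 slope 0.0023 zend 0.059018872533272204 ymin -0.2228 yaw 85.0
box n 428 z95 [0.0689 0.0728] y [0.0221 0.0727] slope 0.059
t 29.15 F [-0.27   0.29  -2.845] sem [0.204 0.098 0.249] M [ 0.0091  0.1089 -0.0142] sem [0.0099 0.007  0.0122]
M tool [ 1.093e-01  1.420e-02 -1.000e-04] tcp [ 0.5968 -0.0696  0.0685] rot [-90.    -0.    85.25] J [-9.0000e-03 -5.6352e+01  2.3334e+01  5.7340e+00  1.3000e-02 -0.0000e+00] w 0.02355484280255453
```

Lower it 0.2 mm to a light touch, then release.

apply_moves --deltas '[{"tx":0,"ty":0.0002,"tz":0,"turn":0,"gripper":0.015},{"tx":0,"ty":0.0002,"tz":0,"turn":0,"gripper":0.015}]'

```text
time_s: 29.35
tcp_pos: [0.5969, -0.0696, 0.0684]
eef_rot: [-90.0, -0.0, 85.2]
contact_force: [-1.0, 0.1, -1.8]
gripper_width: 0.0236
```

```bash
python3 avg.py 4
```

```text
t 29.55 F [-0.733  0.434 -0.604] sem [0.206 0.216 0.124] M [0.1615 0.4095 0.0176] sem [0.022  0.0163 0.009 ]
M tool [ 0.4215 -0.0176 -0.127 ] tcp [ 0.5968 -0.0696  0.0685] rot [-90.     0.    85.25] J [ -0.116 -55.296  23.119   5.657   0.262   0.   ] w 0.023464364380090485
```

Contact is about 2.2 N. I'll release it.

apply_moves --deltas '[{"tx":0,"ty":0,"tz":0,"turn":0,"gripper":0.032},{"tx":0,"ty":0,"tz":0,"turn":0,"gripper":0.032}]' --newtons 5

```text
time_s: 29.75
tcp_pos: [0.5972, -0.0696, 0.0686]
eef_rot: [-90.0, -0.0, 85.3]
contact_force: [-1.6, -0.5, -0.5]
gripper_width: 0.0309
```

```bash
for i in a b c d e f; do python3 look.py 18$i|head -1; done
```

```text
t 29.75 w 0.03088669978089889 left n 660 slope 0.0018 zend 0.05993587633904346 ymin -0.2225 yaw 85.6
t 29.8 w 0.03150577105080442 left n 663 slope -0.0032 zend 0.060299205123865496 ymin -0.2224 yaw 85.2
t 29.85 w 0.0319183961678832 left n 656 slope -0.0027 zend 0.06013944403033866 ymin -0.2222 yaw 85.2
t 29.9 w 0.031626326133931404 left n 657 slope -0.0007 zend 0.05987271309700237 ymin -0.2222 yaw 85.1
t 29.95 w 0.031990424048570186 left n 649 slope -0.0003 zend 0.05927635131912584 ymin -0.2225 yaw 85.0
t 30.0 w 0.03198333641791857 left n 637 slope 0.0049 zend 0.058907779595561816 ymin -0.2222 yaw 85.4
```

```bash
for i in g h i j k l m n o p q r s t; do python3 look.py 18$i|head -1; done
```

```text
t 30.05 w 0.03176928253141982 left n 631 slope 0.004 zend 0.05894959396209043 ymin -0.2223 yaw 85.3
t 30.1 w 0.03214950283429418 left n 640 slope 0.0048 zend 0.058657739489884675 ymin -0.2225 yaw 85.3
t 30.15 w 0.03188641218488291 left n 638 slope 0.0021 zend 0.059045907625798755 ymin -0.2222 yaw 84.9
t 30.2 w 0.03167938145588585 left n 647 slope 0.0011 zend 0.05952669047291076 ymin -0.2228 yaw 85.2
t 30.25 w 0.03182017717120684 left n 650 slope -0.0039 zend 0.05994868018529648 ymin -0.2225 yaw 85.3
t 30.3 w 0.031668185685485226 left n 654 slope -0.0059 zend 0.06015460142659568 ymin -0.2225 yaw 85.6
t 30.35 w 0.031995036669169134 left n 657 slope -0.0022 zend 0.05976661508497988 ymin -0.2222 yaw 85.3
t 30.4 w 0.03258641324160865 left n 656 slope -0.0028 zend 0.06021775085297465 ymin -0.2228 yaw 85.5
t 30.45 w 0.031925665703989886 left n 642 slope -0.0011 zend 0.05960068956166409 ymin -0.2228 yaw 85.2
t 30.5 w 0.03188859339308354 left n 628 slope 0.001 zend 0.059190404249163 ymin -0.2222 yaw 85.3
t 30.55 w 0.03194182802174143 left n 644 slope 0.0078 zend 0.05867751351543049 ymin -0.2225 yaw 85.2
t 30.6 w 0.031742001676656466 left n 636 slope 0.0057 zend 0.05883791256497206 ymin -0.2223 yaw 85.3
t 30.65 w 0.0321523626128458 left n 640 slope 0.0038 zend 0.059042845580854264 ymin -0.2222 yaw 85.3
t 30.7 w 0.03183143073449916 left n 655 slope -0.0014 zend 0.05927213483801019 ymin -0.2228 yaw 85.2
```

Balanced: it rocks only ±0.005 rad about level. I'll withdraw straight up.

apply_moves --deltas '[{"tx":0,"ty":0,"tz":0,"turn":0,"gripper":0.036},{"tx":0,"ty":-0.008,"tz":0,"turn":0,"gripper":0.04},{"tx":0,"ty":-0.025,"tz":0,"turn":0,"gripper":0.04},{"tx":0,"ty":-0.055,"tz":0,"turn":0,"gripper":0.04},{"tx":0,"ty":-0.085,"tz":0,"turn":0,"gripper":0.04}]'

```text
time_s: 31.25
tcp_pos: [0.5965, -0.0697, 0.1545]
eef_rot: [-90.0, 0.0, 85.3]
contact_force: [0.9, 0.3, 0.5]
gripper_width: 0.0398
```

```bash
python3 look.py 19; python3 g.py .425 -.332 .15 112.5
```

```text
t 31.25 w 0.039771662150896996 left n 719 slope 0.0007 zend 0.05990338571220194 ymin -0.2226 yaw 85.3
box n 427 z95 [0.0678 0.072 ] y [0.0216 0.0733] slope 0.065
t 31.3 tcp [ 0.5994 -0.0698  0.1604] rot [-9.042e+01 -1.000e-02  8.532e+01] F [2.28 0.29 5.56] M [ 0.017 -0.412  0.028] w 0.04
tx -0.2756 ty 0.0093 tz 0.1525 turn -0.474 yaw now 85.3
```

View pics/c19.png

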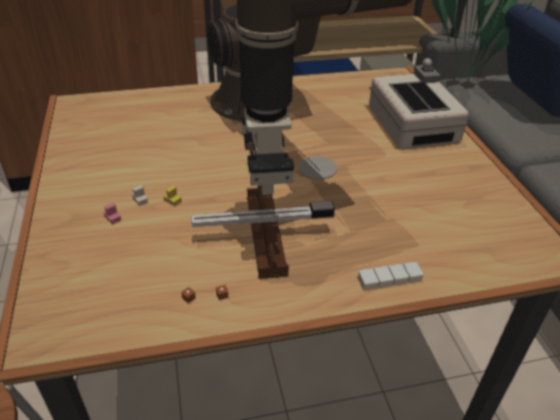

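The ruler is level on the edge, with columns 193–333 at about row 215. Next is the white grip at (140,195).

apply_moves --deltas '[{"tx":-0.035,"ty":0,"tz":0.018,"turn":-0.08,"gripper":0.04},{"tx":-0.075,"ty":0,"tz":0.04,"turn":-0.2,"gripper":0.04},{"tx":-0.117,"ty":0,"tz":0.063,"turn":-0.32,"gripper":0.04},{"tx":-0.159,"ty":0,"tz":0.086,"turn":-0.44,"gripper":0.04},{"tx":-0.2,"ty":0,"tz":0.109,"turn":-0.474,"gripper":0.04}]'

```text
time_s: 31.8
tcp_pos: [0.4706, -0.2612, 0.1541]
eef_rot: [-90.1, 0.0, 112.7]
contact_force: [0.6, -2.0, -0.1]
gripper_width: 0.0399
```

```bash
python3 g.py .425 -.332 .12 112.5
```

```text
t 31.8 tcp [ 0.4706 -0.2612  0.1541] rot [-9.0050e+01  4.0000e-02  1.1269e+02] F [ 0.58 -2.02 -0.11] M [-0.064  0.005 -0.005] w 0.0399
tx -0.0477 ty 0.0341 tz 0.0694 turn 0.003 yaw now 112.7
```

apply_moves --deltas '[{"tx":-0.022,"ty":0.01,"tz":0.032,"turn":0,"gripper":0.04},{"tx":-0.043,"ty":0.022,"tz":0.06,"turn":0,"gripper":0.04},{"tx":-0.048,"ty":0.032,"tz":0.068,"turn":0,"gripper":0.04},{"tx":-0.048,"ty":0.034,"tz":0.0695,"turn":0,"gripper":0.04},{"tx":-0.048,"ty":0.034,"tz":0.0695,"turn":0,"gripper":0.04}]'

```text
time_s: 32.3
tcp_pos: [0.4257, -0.3306, 0.1194]
eef_rot: [-90.0, -0.0, 112.4]
contact_force: [0.4, 0.6, 0.4]
gripper_width: 0.04
```

Run:
```python
from h import *
s=r.get_state(); im,d=capture('wrist'); print(s['time_s'],s['tcp_pos'],s['eef_rot'])
P=cloud('wrist',d,s); z=P[...,2]
q=P[(d>0)&(z>.033)&(z<.045)&(abs(P[...,0]-.425)<.04)&(abs(P[...,1]+.332)<.04)]
print(len(q)); 
if len(q)>10: print(cv2.minAreaRect((q[:,:2]*1000).astype(np.float32)),q[:,2].mean())
for p in proj('wrist',[[.425,-.332,.039]],s): cv2.circle(im,(int(p[0]),int(p[1])),4,(255,0,0),1)
save('w20',im)
for n in ['scene','side']:
    d=np.load(f'pics/{n}0.npy');P=cloud(n,d);z=P[...,2]
    q=P[(d>0)&(z>.03)&(z<.045)&(abs(P[...,0]-.425)<.03)&(abs(P[...,1]+.332)<.03)];print(n,len(q),q.mean(0),cv2.minAreaRect((q[:,:2]*1000).astype(np.float32)))
```

```text
32.3 [ 0.42568857 -0.33058704  0.11937873] [-8.99837512e+01 -1.02601230e-02  1.12381994e+02]
475
((421.1133117675781, -333.5534362792969), (11.497659683227539, 23.393619537353516), 22.617189407348633) 0.0373512543712447
scene 51 [ 0.42580502 -0.3335457   0.03552517] ((424.4203186035156, -333.8099060058594), (11.652742385864258, 22.42354965209961), 27.49736213684082)
side 32 [ 0.42426674 -0.32767245  0.03593183] ((423.85015869140625, -328.5672302246094), (12.793377876281738, 25.463275909423828), 21.249460220336914)
```

View pics/w20.png

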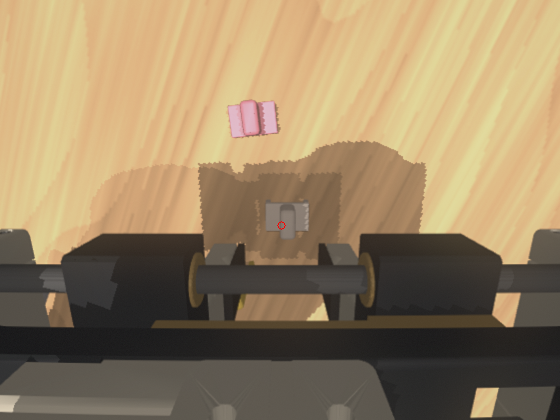

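apply_moves --deltas '[{"tx":-0.0005,"ty":0.025,"tz":0.0037,"turn":0,"gripper":0.04},{"tx":-0.0005,"ty":0.06,"tz":0.0037,"turn":0,"gripper":0.04},{"tx":-0.0005,"ty":0.078,"tz":0.0037,"turn":0,"gripper":0.04},{"tx":-0.0005,"ty":0.082,"tz":0.0037,"turn":0,"gripper":0.04},{"tx":-0.0005,"ty":0.082,"tz":0.0037,"turn":0,"gripper":0.005}]' --newtons 20

```text
time_s: 32.85
tcp_pos: [0.4233, -0.3321, 0.0375]
eef_rot: [-90.0, -0.0, 112.5]
contact_force: [-0.0, -0.4, -0.3]
gripper_width: 0.036
```

apply_moves --deltas '[{"tx":0,"ty":0,"tz":0,"turn":0,"gripper":0.005},{"tx":0,"ty":0,"tz":0,"turn":0,"gripper":0.005},{"tx":0,"ty":0,"tz":0,"turn":0,"gripper":0.005}]'

```text
time_s: 33.15
tcp_pos: [0.4231, -0.3328, 0.0384]
eef_rot: [-90.1, 0.1, 112.4]
contact_force: [-0.6, 0.4, 1.0]
gripper_width: 0.0136
```

apply_moves --deltas '[{"tx":0,"ty":0,"tz":0,"turn":0,"gripper":0.005},{"tx":0,"ty":0,"tz":0,"turn":0,"gripper":0.005}]'

```text
time_s: 33.35
tcp_pos: [0.423, -0.3328, 0.0383]
eef_rot: [-90.1, 0.1, 112.4]
contact_force: [-0.0, 2.4, 6.7]
gripper_width: 0.0119
```

apply_moves --deltas '[{"tx":0,"ty":-0.01,"tz":0,"turn":0,"gripper":0.005},{"tx":0,"ty":-0.035,"tz":0,"turn":0,"gripper":0.005},{"tx":0,"ty":-0.075,"tz":0,"turn":0,"gripper":0.005},{"tx":0,"ty":-0.105,"tz":0,"turn":0,"gripper":0.005},{"tx":0,"ty":-0.11,"tz":0,"turn":0,"gripper":0.005}]'

```text
time_s: 33.85
tcp_pos: [0.4243, -0.3337, 0.152]
eef_rot: [-90.3, 0.3, 112.4]
contact_force: [0.1, -0.2, -0.2]
gripper_width: 0.012
```

```bash
python3 look.py 21
python3 - <<'E'
from h import *
s=r.get_state();print(s['time_s'],s['tcp_pos'],s['eef_rot'],s['gripper_width'])
for n in ['scene','side']:
    im,d=capture(n); save(n+'21',im); np.save('pics/'+n+'21.npy',d)
    cx,cy=proj(n,[s['tcp_pos']])[0].astype(int); print(n,cx,cy)
    a=im[max(0,cy-50):cy+50,max(0,cx-60):cx+60]; save(n+'21c',cv2.resize(a,None,fx=5,fy=5))
E
python3 g.py .597 -.0692 .155 85.25
```

```text
t 33.85 w 0.012000139589192564 left n 716 slope -0.0037 zend 0.06015683937459715 ymin -0.2223 yaw 85.3
box n 425 z95 [0.0676 0.0717] y [0.0218 0.0733] slope 0.051
33.9 [ 0.42377804 -0.3333168   0.15083904] [-90.22703719   0.22139832 112.41121253] 0.011852189277358633
scene 129 145
side 363 125
t 34.0 tcp [ 0.4222 -0.3325  0.1476] rot [-9.0040e+01  1.0000e-02  1.1238e+02] F [ 0.54  1.02 -1.  ] M [ 0.054  0.199 -0.013] w 0.0119
tx 0.1769 ty -0.0072 tz -0.2619 turn 0.474 yaw now 112.4
```

View pics/scene21c.png

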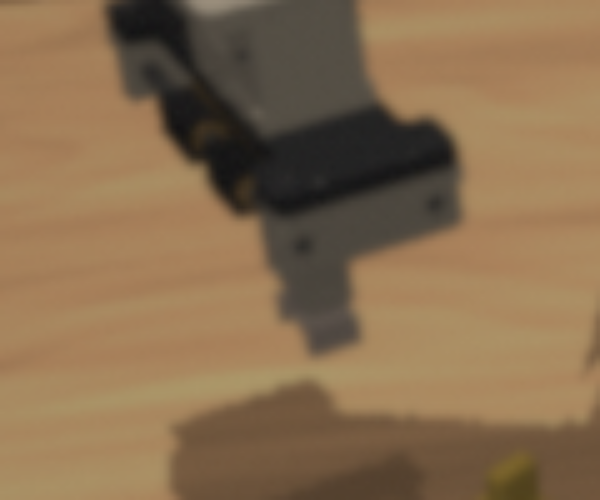

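View pics/side21c.png

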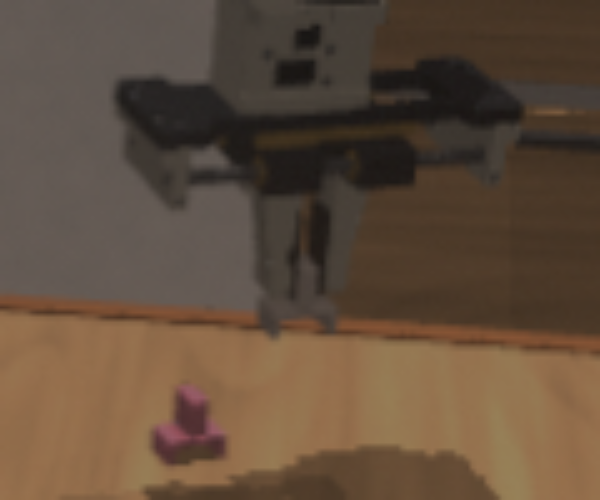

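Run:
```python
from h import *
for t in ['13','17','18t','19','21']:
    d=np.load(f'pics/c{t}.npy');P=cloud('scene',d);z=P[...,2]
    ok=(d>0)&(abs(P[...,0]-(.5986+(P[...,1]+.0486)*.083))<.03)&(z>.055)&(z<.066)&(P[...,1]<-.1)&(P[...,1]>-.22)
    q=P[ok]; u=q[:,0]-.083*(q[:,1]+.069); print(t,len(q),u.mean().round(4),np.percentile(u,[3,97]).round(4), np.mean(np.percentile(u,[3,97])).round(4))
```

```text
13 520 0.6002 [0.5862 0.6112] 0.5987
17 509 0.5999 [0.5863 0.6112] 0.5987
18t 526 0.6001 [0.5864 0.611 ] 0.5987
19 541 0.6004 [0.586  0.6113] 0.5986
21 543 0.6004 [0.5862 0.6111] 0.5986
```

apply_moves --deltas '[{"tx":0.015,"ty":-0.002,"tz":-0.022,"turn":0.05,"gripper":0.005},{"tx":0.042,"ty":-0.005,"tz":-0.062,"turn":0.15,"gripper":0.005},{"tx":0.069,"ty":-0.007,"tz":-0.102,"turn":0.26,"gripper":0.005},{"tx":0.096,"ty":-0.007,"tz":-0.142,"turn":0.37,"gripper":0.005},{"tx":0.123,"ty":-0.007,"tz":-0.182,"turn":0.45,"gripper":0.005}]'

```text
time_s: 34.5
tcp_pos: [0.5436, -0.1478, 0.1529]
eef_rot: [-89.9, 0.0, 86.3]
contact_force: [0.1, -0.9, 0.3]
gripper_width: 0.0118
```

```bash
python3 g.py .597 -.0692 .135 85.25
```

```text
t 34.5 tcp [ 0.5436 -0.1478  0.1529] rot [-8.985e+01  1.000e-02  8.635e+01] F [ 0.12 -0.94  0.28] M [-0.067 -0.08  -0.002] w 0.0118
tx 0.0819 ty 0.0178 tz -0.0483 turn 0.019 yaw now 86.3
```

The ruler hasn't shifted sideways, so its centre line is still where I held it (TCP x=0.5968).

apply_moves --deltas '[{"tx":0.035,"ty":0,"tz":-0.02,"turn":0.019,"gripper":0.005},{"tx":0.062,"ty":0,"tz":-0.037,"turn":0.019,"gripper":0.005},{"tx":0.077,"ty":0,"tz":-0.046,"turn":0.019,"gripper":0.005},{"tx":0.082,"ty":0.008,"tz":-0.048,"turn":0.019,"gripper":0.005},{"tx":0.082,"ty":0.018,"tz":-0.048,"turn":0.019,"gripper":0.005}]'

```text
time_s: 35.0
tcp_pos: [0.5961, -0.0704, 0.1349]
eef_rot: [-89.9, 0.0, 85.6]
contact_force: [-0.3, -0.2, -0.9]
gripper_width: 0.0117
```

```bash
python3 avg.py 8; python3 g.py .5968 -.0692 .11 85.25;python3 look.py 22
```

```text
t 35.4 F [-0.15   0.066 -0.361] sem [0.222 0.194 0.425] M [0.0175 0.1287 0.0036] sem [0.0111 0.0268 0.0114]
M tool [ 0.1297 -0.0036 -0.0074] tcp [ 0.5956 -0.0714  0.1354] rot [-9.005e+01 -1.000e-02  8.549e+01] J [ 3.2600e-01 -5.2115e+01  2.5701e+01  6.1690e+00  6.8000e-02 -4.0000e-03] w 0.01194615212811045
t 35.4 tcp [ 0.5966 -0.0711  0.1368] rot [-9.005e+01 -1.000e-02  8.549e+01] F [-0.43  0.62 -1.1 ] M [ 0.076  0.094 -0.012] w 0.0119
tx 0.0019 ty 0.0268 tz -0.0001 turn 0.004 yaw now 85.5
t 35.4 w 0.01194615212811045 left n 715 slope 0.0003 zend 0.059839927747883104 ymin -0.2223 yaw 85.0
box n 426 z95 [0.0678 0.0718] y [0.0213 0.0732] slope 0.063
```

apply_moves --deltas '[{"tx":0.001,"ty":0.008,"tz":0,"turn":0.004,"gripper":0.005},{"tx":0.0015,"ty":0.018,"tz":-0.0005,"turn":0.004,"gripper":0.005},{"tx":0.0015,"ty":0.025,"tz":-0.0005,"turn":0.004,"gripper":0.005},{"tx":0.0015,"ty":0.028,"tz":-0.0005,"turn":0.004,"gripper":0.005},{"tx":0.0015,"ty":0.028,"tz":-0.0005,"turn":0.004,"gripper":0.005}]'

```text
time_s: 35.95
tcp_pos: [0.5967, -0.0691, 0.1074]
eef_rot: [-89.9, 0.0, 85.3]
contact_force: [0.8, 0.1, -0.7]
gripper_width: 0.0119
```

```bash
python3 avg.py 5; python3 g.py .5968 -.0692 .0903 85.25
python3 - <<'E'
from h import *
s=r.get_state();print(s['tcp_pos'])
im,d=capture('side'); save('side23',im)
P=cloud('side',d); cx,cy=proj('side',[s['tcp_pos']-[0,0,.03]])[0].astype(int); save('side23c',cv2.resize(im[cy-40:cy+40,cx-50:cx+50],None,fx=7,fy=7,interpolation=cv2.INTER_CUBIC))
im,d=capture('scene'); cx,cy=proj('scene',[s['tcp_pos']-[0,0,.03]])[0].astype(int); save('scene23c',cv2.resize(im[cy-40:cy+40,cx-50:cx+50],None,fx=7,fy=7,interpolation=cv2.INTER_CUBIC))
im,d=capture('wrist'); save('w23',im)
E
```

```text
t 36.2 F [ 0.51  -0.054 -0.284] sem [0.237 0.219 0.214] M [0.0399 0.08   0.0003] sem [0.0112 0.0132 0.0159]
M tool [ 0.083  -0.0003 -0.0332] tcp [ 0.5973 -0.069   0.1084] rot [-9.003e+01 -1.000e-02  8.531e+01] J [-2.0000e-03 -5.2765e+01  2.4077e+01  5.7670e+00  2.0000e-02 -0.0000e+00] w 0.011455424907418658
t 36.2 tcp [ 0.5974 -0.069   0.1087] rot [-9.003e+01 -1.000e-02  8.531e+01] F [ 1.34 -0.26  0.55] M [ 0.002  0.082 -0.068] w 0.0115
tx -0.0002 ty 0.0184 tz 0.0006 turn 0.001 yaw now 85.3
[ 0.59743624 -0.06901669  0.10866835]
```

View pics/side23c.png

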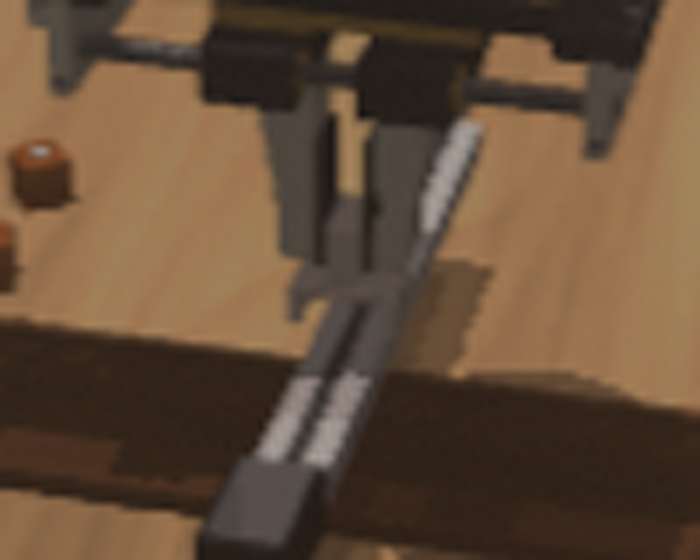

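View pics/scene23c.png

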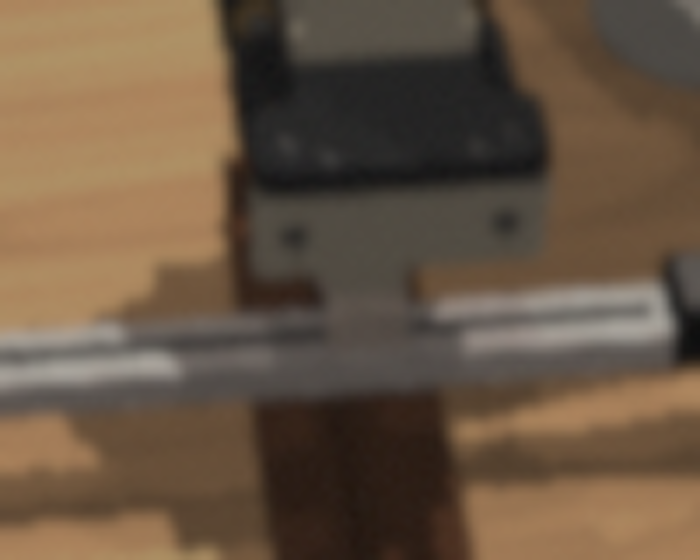

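View pics/w23.png

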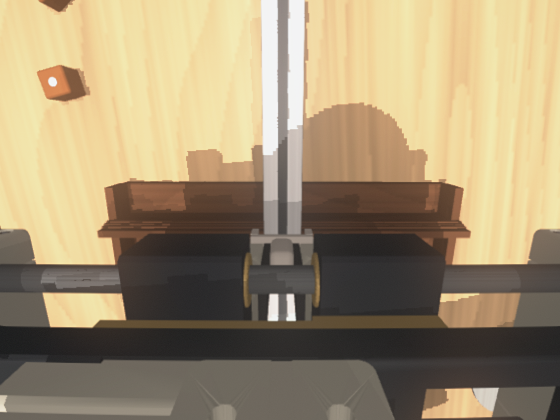

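Wrist view: the grip spans columns 250–314 and the bar 262–304, so they are centred to within about 0.5 mm. I'll lower it.

apply_moves --deltas '[{"tx":-0.0002,"ty":0.004,"tz":0.0004,"turn":0,"gripper":0.005},{"tx":-0.0002,"ty":0.007,"tz":0.0004,"turn":0,"gripper":0.005},{"tx":-0.0002,"ty":0.01,"tz":0.0004,"turn":0,"gripper":0.005},{"tx":-0.0002,"ty":0.012,"tz":0.0004,"turn":0,"gripper":0.005},{"tx":-0.0002,"ty":0.013,"tz":0.0004,"turn":0,"gripper":0.005}]'

```text
time_s: 36.85
tcp_pos: [0.5966, -0.0693, 0.0949]
eef_rot: [-90.0, 0.0, 85.3]
contact_force: [0.2, -0.1, -0.6]
gripper_width: 0.0118
```

```bash
python3 avg.py 5; python3 look.py 24; python3 g.py .5968 -.0692 .0903 85.25
```

```text
t 37.1 F [-0.203 -0.222 -0.283] sem [0.189 0.244 0.217] M [0.0338 0.1156 0.0132] sem [0.0066 0.0142 0.0117]
M tool [ 0.118  -0.0132 -0.0242] tcp [ 0.5968 -0.0693  0.0952] rot [-90.01  -0.    85.3 ] J [ 1.0000e-03 -5.3633e+01  2.3676e+01  5.6740e+00  2.3000e-02 -0.0000e+00] w 0.012238759702410004
t 37.1 w 0.012238759702410004 left n 699 slope 0.0015 zend 0.05928689169695084 ymin -0.2224 yaw 85.1
box n 429 z95 [0.0678 0.0722] y [0.0213 0.0727] slope 0.066
t 37.15 tcp [ 0.5969 -0.0692  0.0955] rot [-90.01  -0.    85.3 ] F [ 0.61 -0.13 -1.39] M [ 0.013  0.111 -0.008] w 0.0117
tx 0.0000 ty 0.0052 tz 0.0001 turn 0.001 yaw now 85.3
```

apply_moves --deltas '[{"tx":0,"ty":0.0015,"tz":0,"turn":0,"gripper":0.005},{"tx":0,"ty":0.003,"tz":0,"turn":0,"gripper":0.005},{"tx":0,"ty":0.004,"tz":0,"turn":0,"gripper":0.005},{"tx":0,"ty":0.004,"tz":0,"turn":0,"gripper":0.005}]'

```text
time_s: 37.55
tcp_pos: [0.5966, -0.0693, 0.0911]
eef_rot: [-90.0, 0.0, 85.3]
contact_force: [-0.8, 0.6, 0.7]
gripper_width: 0.0118
```

```bash
python3 avg.py 5
```

```text
t 37.8 F [-0.155  0.286 -0.224] sem [0.16  0.231 0.193] M [0.0218 0.0805 0.0144] sem [0.0151 0.0058 0.0087]
M tool [ 0.082  -0.0144 -0.0152] tcp [ 0.5968 -0.0693  0.0913] rot [-90.   -0.   85.3] J [-2.0000e-03 -5.3782e+01  2.3484e+01  5.6220e+00  1.5000e-02 -0.0000e+00] w 0.011929882664048803
```

apply_moves --deltas '[{"tx":0,"ty":0.0003,"tz":0,"turn":0,"gripper":0.005},{"tx":0,"ty":0.0006,"tz":0,"turn":0,"gripper":0.005}]'

```text
time_s: 38.0
tcp_pos: [0.5968, -0.0693, 0.0908]
eef_rot: [-90.0, -0.0, 85.3]
contact_force: [0.1, -0.2, -0.8]
gripper_width: 0.0119
```

```bash
python3 avg.py 4
```

```text
t 38.2 F [-0.095 -0.551 -0.676] sem [0.258 0.132 0.075] M [ 0.0266  0.0818 -0.0068] sem [0.0127 0.016  0.0072]
M tool [ 0.0837  0.0068 -0.0198] tcp [ 0.5967 -0.0692  0.0907] rot [-90.    0.   85.3] J [ 3.0000e-03 -5.3918e+01  2.3522e+01  5.6330e+00  1.6000e-02  0.0000e+00] w 0.012136074613158729
```

apply_moves --deltas '[{"tx":0,"ty":0.0002,"tz":0,"turn":0,"gripper":0.005},{"tx":0,"ty":0.0003,"tz":0,"turn":0,"gripper":0.005}]'

```text
time_s: 38.4
tcp_pos: [0.5968, -0.0692, 0.0904]
eef_rot: [-90.0, -0.0, 85.3]
contact_force: [-0.2, -1.0, -1.0]
gripper_width: 0.0116
```

```bash
python3 avg.py 4
```

```text
t 38.6 F [ 0.147  0.343 -0.845] sem [0.184 0.187 0.302] M [0.0229 0.1073 0.0221] sem [0.0117 0.0078 0.0207]
M tool [ 0.1088 -0.0221 -0.014 ] tcp [ 0.5968 -0.0692  0.0904] rot [-90.    0.   85.3] J [ 0.0000e+00 -5.3899e+01  2.3491e+01  5.6250e+00  1.4000e-02 -0.0000e+00] w 0.011863717399390593
```

apply_moves --deltas '[{"tx":0,"ty":0.0002,"tz":0,"turn":0,"gripper":0.005},{"tx":0,"ty":0.0003,"tz":0,"turn":0,"gripper":0.005}]'

```text
time_s: 38.8
tcp_pos: [0.5968, -0.0692, 0.0903]
eef_rot: [-90.0, -0.0, 85.3]
contact_force: [0.0, 0.7, 0.3]
gripper_width: 0.0119
```

```bash
python3 avg.py 4
```

```text
t 39.0 F [-0.528  0.79   1.88 ] sem [0.258 0.205 0.372] M [ 0.1978  0.3514 -0.0301] sem [0.0144 0.0195 0.0213]
M tool [ 0.3664  0.0302 -0.1684] tcp [ 0.5968 -0.0692  0.0903] rot [-90.01  -0.    85.3 ] J [ -0.174 -52.709  23.141   5.536   0.248   0.   ] w 0.012076185494469668
```

apply_moves --deltas '[{"tx":0,"ty":0.0002,"tz":0,"turn":0,"gripper":0.005},{"tx":0,"ty":0.0003,"tz":0,"turn":0,"gripper":0.005}]'

```text
time_s: 39.2
tcp_pos: [0.5969, -0.0692, 0.0903]
eef_rot: [-90.0, 0.0, 85.3]
contact_force: [-2.4, 1.3, 5.7]
gripper_width: 0.0114
```

```bash
python3 avg.py 4; python3 look.py 25
```

```text
t 39.4 F [-1.604  1.083  4.854] sem [0.181 0.169 0.295] M [0.3524 0.818  0.006 ] sem [0.0165 0.0165 0.024 ]
M tool [ 0.8441 -0.006  -0.2844] tcp [ 0.5969 -0.0693  0.0903] rot [-90.02   0.    85.31] J [ -0.312 -50.988  22.718   5.372   0.654   0.   ] w 0.012249289187101909
t 39.4 w 0.012249289187101909 left n 688 slope -0.0014 zend 0.05931416095814829 ymin -0.2227 yaw 84.7
box n 428 z95 [0.068  0.0721] y [0.0219 0.0732] slope 0.063
```

Seated: contact came at TCP 0.0903, exactly as predicted, at about 5 N. I'll relieve that and release.

apply_moves --deltas '[{"tx":0,"ty":-0.0003,"tz":0,"turn":0,"gripper":0.005},{"tx":0,"ty":-0.0005,"tz":0,"turn":0,"gripper":0.005}]'

```text
time_s: 39.65
tcp_pos: [0.5968, -0.0692, 0.0903]
eef_rot: [-90.0, -0.0, 85.3]
contact_force: [-0.4, 0.4, -1.1]
gripper_width: 0.0119
```

```bash
python3 avg.py 4
```

```text
t 39.85 F [-0.76   0.601  1.997] sem [0.169 0.188 0.257] M [ 0.2351  0.2906 -0.0185] sem [0.0158 0.0054 0.0076]
M tool [ 0.3089  0.0185 -0.2105] tcp [ 0.5968 -0.0692  0.0903] rot [-90.   -0.   85.3] J [ -0.225 -52.644  22.955   5.497   0.181  -0.   ] w 0.012410069270712991
```

apply_moves --deltas '[{"tx":0,"ty":-0.0002,"tz":0,"turn":0,"gripper":0.005},{"tx":0,"ty":-0.0002,"tz":0,"turn":0,"gripper":0.018},{"tx":0,"ty":-0.0002,"tz":0,"turn":0,"gripper":0.022}]' --newtons 5

```text
time_s: 40.15
tcp_pos: [0.5967, -0.0693, 0.0903]
eef_rot: [-90.0, 0.0, 85.3]
contact_force: [0.3, 0.1, 0.5]
gripper_width: 0.0201
```

```bash
for i in a b c d e f g h i j; do python3 look.py 26$i|head -1; done
```

```text
t 40.15 w 0.020075146459931432 left n 692 slope 0.0032 zend 0.059444362638131354 ymin -0.2227 yaw 84.8
t 40.2 w 0.020848226179772267 left n 691 slope 0.0015 zend 0.05936674386594676 ymin -0.2227 yaw 84.6
t 40.25 w 0.021410416773141188 left n 689 slope -0.0001 zend 0.0593972613440269 ymin -0.2224 yaw 84.6
t 40.3 w 0.02157960387933721 left n 701 slope -0.0002 zend 0.05950612511309317 ymin -0.2226 yaw 84.7
t 40.35 w 0.021874400194109855 left n 698 slope 0.0015 zend 0.059373324792258986 ymin -0.2227 yaw 84.7
t 40.4 w 0.022214473805604023 left n 694 slope -0.0033 zend 0.05967434226124074 ymin -0.2224 yaw 84.6
t 40.45 w 0.02231875355244949 left n 695 slope -0.0012 zend 0.05939511947374421 ymin -0.2227 yaw 84.5
t 40.5 w 0.021924968438617208 left n 696 slope 0.0014 zend 0.05961657607027904 ymin -0.2224 yaw 84.5
t 40.55 w 0.02200066213112199 left n 700 slope -0.0021 zend 0.05946510684619971 ymin -0.2227 yaw 84.7
t 40.6 w 0.021487997624101467 left n 696 slope -0.004 zend 0.059497947332379786 ymin -0.2224 yaw 84.7
```

Level and still. I'll lift straight away.

apply_moves --deltas '[{"tx":0,"ty":0,"tz":0,"turn":0,"gripper":0.026},{"tx":0,"ty":-0.006,"tz":0,"turn":0,"gripper":0.03},{"tx":0,"ty":-0.02,"tz":0,"turn":0,"gripper":0.03},{"tx":0,"ty":-0.045,"tz":0,"turn":0,"gripper":0.03},{"tx":0,"ty":-0.08,"tz":0,"turn":0,"gripper":0.03}]'

```text
time_s: 41.15
tcp_pos: [0.5959, -0.0693, 0.1712]
eef_rot: [-89.9, 0.0, 85.3]
contact_force: [0.5, -0.4, 0.2]
gripper_width: 0.0295
```

apply_moves --deltas '[{"tx":-0.02,"ty":-0.04,"tz":0,"turn":0,"gripper":0.03},{"tx":-0.06,"ty":-0.08,"tz":0,"turn":0,"gripper":0.03},{"tx":-0.1,"ty":-0.08,"tz":0,"turn":0,"gripper":0.03},{"tx":-0.12,"ty":-0.08,"tz":0,"turn":0,"gripper":0.03},{"tx":-0.12,"ty":-0.08,"tz":0,"turn":0,"gripper":0.03}]'

```text
time_s: 41.65
tcp_pos: [0.5865, -0.1913, 0.2524]
eef_rot: [-90.1, 0.0, 85.1]
contact_force: [0.4, -0.2, -0.5]
gripper_width: 0.0301
```

```bash
python3 look.py 27
python3 - <<'E'
from h import *
for n in ['scene','side']:
    im,d=capture(n); save(n+'27',im); np.save('pics/'+n+'27.npy',d)
    P=cloud(n,d);z=P[...,2]
    q=P[(d>0)&(z>.083)&(z<.1)&(abs(P[...,0]-.597)<.04)&(abs(P[...,1]+.069)<.04)]
    print(n,len(q),q.mean(0).round(4),np.percentile(q[:,2],98).round(4),cv2.minAreaRect((q[:,:2]*1000).astype(np.float32)))
    cx,cy=proj(n,[[.597,-.069,.06]])[0].astype(int); save(n+'27c',cv2.resize(im[cy-40:cy+40,cx-70:cx+70],None,fx=5,fy=5,interpolation=cv2.INTER_CUBIC))
E
python3 look.py 28;python3 a.py >/dev/null; sed -i 's/{n}0\./{n}27./g' a.py; python3 a.py | grep -v 'side\|211'
```

```text
t 41.65 w 0.03010053257757333 left n 715 slope -0.0005 zend 0.05941547558850302 ymin -0.2226 yaw 85.1
box n 428 z95 [0.0679 0.072 ] y [0.0214 0.0732] slope 0.063
scene 56 [ 0.6    -0.07    0.0878] 0.0913 ((599.3441162109375, -68.96986389160156), (20.68193817138672, 15.838607788085938), 78.80980682373047)
side 42 [ 0.5962 -0.0633  0.0885] 0.0919 ((596.5413208007812, -64.99576568603516), (26.774354934692383, 11.550848960876465), 85.57697296142578)
t 41.8 w 0.029730529268640657 left n 706 slope -0.001 zend 0.05972245652519803 ymin -0.2223 yaw 85.2
box n 425 z95 [0.0681 0.0722] y [0.0214 0.0728] slope 0.064
scene table z med -0.0006851822496786175 85967
[425. 132.] 1813 ctr [0.331 0.418] rect 299 440 [ 99. 194.] 0.2 zmax [0.045 0.077 0.079] [67 61 55]
[266. 226.] 3855 ctr [ 0.611 -0.07 ] rect 597 -72 [228. 230.] 39.9 zmax [0.046 0.07  0.073] [80 67 57]
[172. 195.] 198 ctr [ 0.446 -0.258] rect 442 -259 [41. 27.] 38.1 zmax [0.018 0.038 0.039] [125 107  49]
[112. 212.] 205 ctr [ 0.483 -0.392] rect 478 -393 [38. 25.] 28.1 zmax [0.018 0.038 0.039] [124  77  81]
[390. 274.] 1146 ctr [0.78  0.1
[... 392 characters left out ...]
15.] 3177 ctr [ 0.594 -0.052] rect 597 -70 [228. 232.] 40.2 zmax [0.035 0.071 0.074] [64 50 40]
[238. 178.] 65 ctr [ 0.742 -0.244] rect 744 -246 [20. 22.] 41.4 zmax [0.017 0.021 0.023] [92 61 39]
[351. 183.] 142 ctr [ 0.442 -0.253] rect 440 -257 [37. 28.] 34.4 zmax [0.019 0.038 0.039] [111  92  39]
[230. 189.] 73 ctr [ 0.749 -0.181] rect 750 -185 [20. 27.] 6.1 zmax [0.017 0.021 0.022] [95 63 40]
[180. 269.] 903 ctr [0.772 0.158] rect 775 149 [128.  39.] 89.7 zmax [0.021 0.023 0.024] [134 128 121]
[366. 270.] 39 ctr [0.397 0.087] rect 402 86 [40. 25.] 60.0 zmax [0.007 0.008 0.008] [116 107 100]
[403. 389.] 505 ctr [0.341 0.418] rect 341 418 [150.   4.] 89.5 zmax [0.05  0.077 0.079] [61 52 45]
```

View pics/scene27c.png

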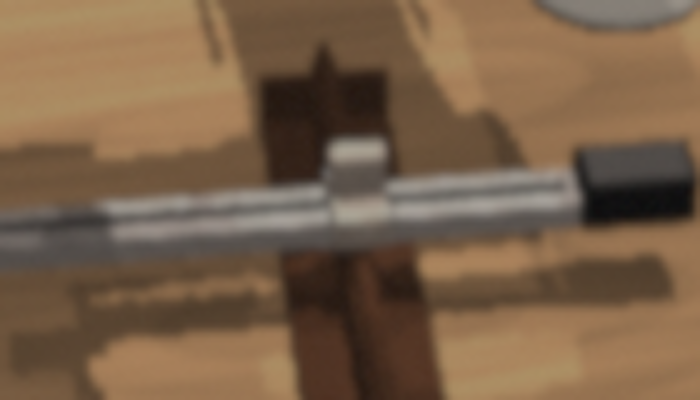

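View pics/side27c.png

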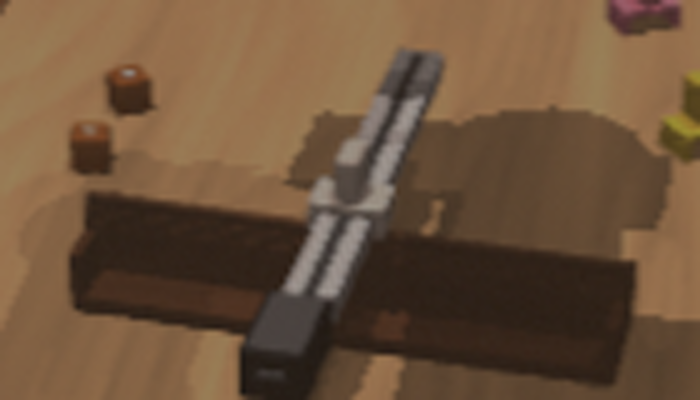

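Ruler level (slope about −0.001). The grip top is at 0.091–0.092 m, against 0.091 expected when seated, and about 0–2 mm from the edge line. The dice and tiles are unmoved.

```bash
python3 -c "
from plant import r
print(r.close_job())"
```

```text
the job is handed in; nothing more can be done
None
```

I laid the ruler across the rack edge, found its balance point, and set the white grip on it directly above the edge. I handed the job in at about 42 s; no verdict is reported.

**How it went:** The first two placements tipped when I let go. I re-gripped the ruler each time, and after the second I laid it flat on the table and regrasped it nearer the balance point. A third placement rocked but stayed up. I then shifted it about 1 mm, and it stayed balanced on its own, rocking only about ±0.005 rad, for the ~10 s until the grip was on.

**Forces:** Estimated from the wrist force plus the ruler's weight, contact between ruler and edge reached about 9 N (limit 25 N). Grip on ruler was about 5 N, with one single reading near 6 N (limit 12 N).

**Last checks after withdrawing the arm:**
- **Ruler:** level (slope about −0.001), still, and square to the edge to within about 1°.
- **Grip height:** fin top at 0.091–0.092 m, matching the 0.091 m expected when seated.
- **Grip position:** about 0–1 mm from the edge line in the scene camera and 2 mm in the side camera, both within the 5 mm allowed.
- **Other objects:** dice and tiles unmoved to within 1–2 mm. The coaster was never approached, but I did not measure its position again.

**Disagreements:** The two fixed cameras differ by about 4 mm in y on the grip, as they did at the start. The moment readings carried a bias that depended on the arm's pose, so I set the final balance by watching the release rather than by the moments.

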